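# Walk the plaster hand's stone plinth home in its bay and button it in

## Robot

A 7-joint arm with a two-finger parallel gripper is mounted at the origin on the work surface. World frame = base frame: x ahead of the robot, y to its left, z up, the work surface at z = 0. Lengths are in m, angles in rad, forces in N, time in s.
With the tool pointing down it reaches from about 0.35 to 0.9 m from the base axis. Payload 8.1 kg.
Tool frame: the origin (TCP) lies at the very end of the fingers, on their centre line; the grasp point (between the pads) lies 19 mm behind it; z points along the fingers, y is the direction in which the jaws open and shut (so a half turn about z gives the same grasp; the last joint's range is limited). The gripper opens to 92 mm and grips with 3 to 60 N. Pads are 19 mm wide; open, the fingers measure 130 mm over their backs; the gripper's body (75 mm by 190 mm) begins 47 mm behind the grasp point.
Start: joints at [-1.335, 0.434, 0.025, 1.573, -0.012, 1.134, -0.075], TCP at [0.208, 0.589, 0.227] pointing down, gripper open.
Joint ranges: [-2.62, 2.62], [-0.44, 2.09], [-1.27, 1.32], [0.08, 2.57], [-1.32, 4.46], [0.12, 2], [-2.74, 2.74]. Speed limits (rad/s): [2.22, 2.22, 3.01, 3.01, 3.14, 3.14, 3.14].

## Interface

Orientations are given as a rotation vector (axis times angle).
In Python, from station import robot, cams, hand_in gives the robot as it stands.
- The arm moves only by the shell command python3 -m inch 'ROWS' [FORCE]. ROWS is JSON, a list of rows, each a list of 3 entries, a list of its own where there are three numbers: the closure in counts, from 0 (fully open) to 255 (shut), then the shift along the world's x, y, z in m, then the turn about the world's z in rad. In form: [[jaw, [x, y, z], spin], ...]. A call has 1 to 12 rows; each row is the pose to reach, as a shift and turn from the pose commanded when the call began; what a row does not reach only later rows make up. A row lasts 1/8 s, in which the tool goes at most 62.5 mm and 10.7 degrees, less where a joint would pass 70% of its speed; a pose out of reach is approached as far as the arm can. A call with a gripper value outside its range is refused whole. The fingers move at their own pace and stop on an object; FORCE is the grip in N (left out, the last holds). Time passes only in rows, so rows that repeat a pose let the fingers close. It gives the time, the measured TCP pose, the force and the opening at its end, in the units of the state.
- robot.get_obs(): the state, without advancing time (a new reading comes with each control period).
- cams.camera(name): name is "scene" or "top"; returns a dict with "image" (400x640x3 uint8, red, green, blue), "mtx" (3x3 intrinsics, pixels), "pose" (4x4, takes a point from camera to world coordinates). Camera axes: x right, y up, looking along -z (the intrinsics and any distortion apply to the point x, -y, -z); pixel columns grow to the right and rows downward; lengths in m; the calibration is good to about 2 mm. A picture is of the moment at which its call begins. There is no depth.
- hand_in(): hands the job in, once; it reports no verdict.
The state is a dict: "time_s": time; "q": joint angles; "qvel": joint speeds; "effort": joint torques, N m; "tcp_pos": TCP position; "tcp_rot": TCP orientation; "wrist_force": force on the tool from outside, world axes, zero at the start; "wrist_torque": the same for the moment, N m; "finger_gap": finger opening in m.
Only numpy, scipy, OpenCV 4.12 (cv2) and the standard library are available. Lean on these libraries where they do the work, as an engineer would, in place of code of your own. Each camera call takes 0.05 s, during which the arm holds its last target.

## Task

Put the heavy stone plinth with the plaster hand back in its bay on the dresser top: a straight shove takes more force than the piece may bear, so walk it in with alternating pushes on its two rear corners, never pushing the stone harder than 25 N, until its whole front edge is fully home against the back rail. Then turn the wooden button on the left cheek across behind the plinth to lock it in, and draw back clear of everything. Do not touch the plaster, and leave the jar, the book and the brush where they are.

Things in the scene. Friction and masses are not known exactly. Their poses are not given: they have to be found in the camera images.
- bay: Fixed, rigid three-sided wooden bay. Origin: at z = 0 below the middle of the back rail's face that the plinth must touch; x points from the open side into the rail, y to the left cheek. Rail: 354 mm wide, 46 high, x 0 to +22 mm. Cheeks: x -190 to 0 mm, inner faces at y = +153 and -153 mm, each 24 mm thick and 30 high.
- plinth: Heavy loose plinth, about 5 kg in all: pale stone slab 150 mm deep (x) by 270 wide (y), 12 to 62 mm above the origin, on a recessed flat foot 80 by 200 mm, 12 high, on which it slides. Origin: centre of the foot's underside; x points forward to the face that meets the rail, y left. It starts part way into the bay, 25 to 43 mm short of the rail, skewed up to 0.12 rad, up to 6 mm off centre.
- cast: Fragile white plaster cast of an upright hand, 220 mm tall, up to 110 mm wide (y) and 70 mm deep (x), pegged fast on the plinth top; its origin is the centre of its foot, on the plinth's top face 20 mm ahead of the plinth's middle. Not to be touched.
- front_left (a point): Lower front left corner of the stone slab, 12 mm above the dresser top: the left end of the edge that must reach the rail face.
- front_right (a point): Lower front right corner of the stone slab, 12 mm above the dresser top: the right end of the edge that must reach the rail face.
- rear_left (a point): Upper rear left corner of the slab, 62 mm above the dresser top. A level push along the plinth's x, 15 to 35 mm in from this corner, takes 12 to 18 N (up to 21 to break loose) and swings it about a point 40 to 90 mm right of its middle, so the corner moves on an arc; it stays where left. Bearing down while pushing adds friction. Sliding it straight takes over 25 N.
- rear_right (a point): Upper rear right corner of the stone slab, 62 mm above the dresser top. Pushes here behave as on the left, mirrored.
- turn_button (a joint): Angle of the dark wooden turn button, a bar 72 mm long over its round ends, 20 wide, 30 to 42 mm above the dresser top, pinned near the open end of the left cheek. 0: points along the bay's -x; grows anticlockwise seen from above, inward; 1.57: lies across behind the plinth, along the bay's -y. Range -0.7 to 1.61, starts -0.6 to 0.1. Friction 1.5 N at the tip, stays put.
- button_pivot (a point): Pin of the turn button, on its top face 42 mm above the dresser top, at x = -162.5, y = +165 mm in the bay's frame. The button clears the plinth's rear face by 2.5 mm only when the plinth is home.
- button_tip (a point): On the turn button's top face, on its centre line, 52 mm from the pin and 10 mm short of its rounded end.
- jar: Bystander: grey stoneware jar, 112 mm across, 160 mm tall, standing to the right of the bay. Origin: centre of its underside. Leave it.
- book: Bystander: closed paperback, 128 by 190 mm, 26 mm thick, lying to the left of the bay. Origin: centre of its underside. Leave it.
- brush: Bystander: small hand brush lying to the left of the bay, nearer the robot. Leave it.

How it is judged:
On the way:
1. the plinth's front edge is home: both front corners within 2.5 mm of the rail, the button not yet turned across (x of each of front_left, front_right in the frame of bay above -0.0025 m and value of joint turn_button below 1 rad), for 0.2 s.
At the end, for the whole second after the job is handed in: Both front corners of the plinth stand within 2.5 mm of the back rail's face, the plinth is flat and at rest, and the turn button lies across behind it (angle above 1.4 rad) (x of each of front_left, front_right in the frame of bay above -0.0025 m and value of joint turn_button above 1.4 rad and linear speed of plinth below 0.01 m/s and angle between plinth's own z axis and vertical below 0.03 rad); the robot touches nothing.
It fails at once if the robot pushes the plinth harder than 25 N (contact force between any of the fingers, the arm and plinth above 25 N).
It fails at once if the robot touches the plaster hand (over 1 N) (contact force between any of the fingers, the arm and cast above 1 N).
It fails at once if the plinth is tipped by more than 6 degrees (angle between plinth's own z axis and vertical above 0.105 rad).
It fails at once if the jar, the book or the brush is moved by more than 20 mm (distance of any of jar, book, brush from where it was at the start of the episode above 0.02 m).
It also fails if it takes over 72 s, if anything falls off the work surface, if the arm or the gripper's body presses on something with over 40 N, if the wrist force passes 120 N, or if a joint passes its speed limit or range.

## Working session

There is one attempt and no reset: what is moved stays moved. The work goes in short steps, Python scripts to look and compute and a shell command to move; the robot and the scene stay as the last step left them, time stands still between calls to the robot, and variables do not carry over. Pictures are saved under pics/ and viewed, and the job is handed in when it is done.

```bash
ls; mkdir -p pics; python3 - <<'E'
from station import robot, cams
import cv2
o=robot.get_obs()
for k,v in o.items(): print(k,v)
for n in("scene","top"):
    c=cams.camera(n); cv2.imwrite(f"pics/{n}0.png",c["image"][:,:,::-1]); print(n,c["mtx"],c["pose"],[k for k in c])
E
```

```text
pics
time_s 0.0
q [-1.33462057  0.43521073  0.02497684  1.57410477 -0.01158311  1.13397711
 -0.07504899]
qvel [-8.24850443e-04  2.36315123e-06 -4.83749577e-05  1.82125747e-03
  3.31414838e-06  9.74826453e-04  1.01641327e-04]
effort [ 7.90008398e-04 -6.67839789e+01  9.85062830e-01 -3.14463508e+01
 -6.05870923e-02  4.28708049e-02  1.49078505e-04]
tcp_pos [0.20760047 0.5889754  0.22594966]
tcp_rot [-5.29612323e-01 -3.09652208e+00  2.43734518e-03]
wrist_force [-0.34554828  0.13462323  0.35146229]
wrist_torque [ 0.03778566  0.02715023 -0.04026751]
finger_gap 0.09191059125897713
scene [[387.50470221   0.         308.98906764]
 [  0.         387.50470221 203.3449038 ]
 [  0.           0.           1.        ]] [[ 0.3400755  -0.69983585  0.62815478  1.20675019]
 [ 0.94036444  0.25872625 -0.22085162 -0.19448106]
 [-0.00796025  0.66580065  0.74608721  0.81712599]
 [ 0.          0.          0.          1.        ]] ['image', 'mtx', 'pose']
top [[414.54769205   0.         325.65753688]
 [  0.         414.54769205 203.47715164]
 [  0.           0.           1.        ]] [[ 0.00311059  0.98293813 -0.18391018  0.34688475]
 [-0.99985297  0.00615844  0.01600363  0.04424699]
 [ 0.01686318  0.18383336  0.98281276  1.1580999 ]
 [ 0.          0.          0.          1.        ]] ['image', 'mtx', 'pose']
```

View pics/scene0.png

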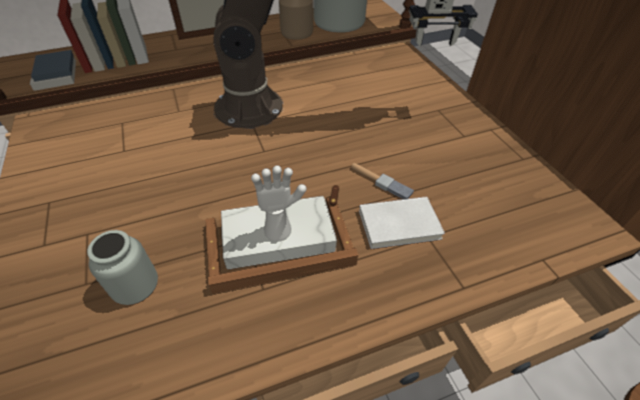

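View pics/top0.png

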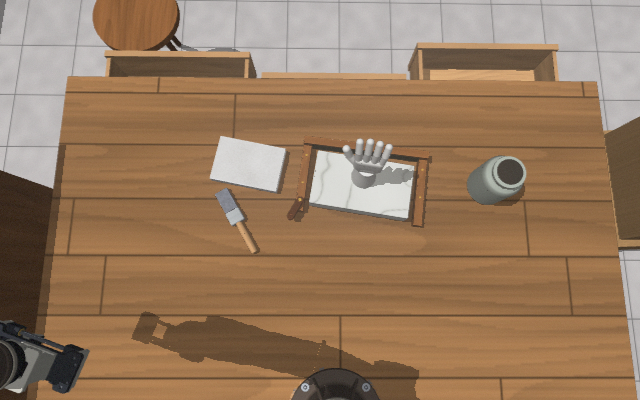

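The top view shows the bay at about (300-430, 140-225), the plinth inside it, the button near (298, 208), and the arm off to the left. I'll enlarge both views.

```bash
cat > h.py <<'E'
import numpy as np, cv2
from station import robot, cams
def ray(c,u,v):
    m=c["mtx"];P=c["pose"]
    d=np.array([(u-m[0,2])/m[0,0],-(v-m[1,2])/m[1,1],-1.0])
    return P[:3,3],P[:3,:3]@d
def onz(c,u,v,z):
    o,d=ray(c,u,v); return o+d*(z-o[2])/d[2]
def proj(c,p):
    P=c["pose"];m=c["mtx"];q=P[:3,:3].T@(np.asarray(p)-P[:3,3])
    return np.array([m[0,2]+m[0,0]*q[0]/-q[2], m[1,2]+m[1,1]*-q[1]/-q[2]])
def crop(img,x0,y0,x1,y1,s,name):
    im=cv2.resize(img[y0:y1,x0:x1,::-1],None,fx=s,fy=s,interpolation=cv2.INTER_CUBIC)
    for u in range(x0-x0%10+10,x1,10):
        cv2.line(im,((u-x0)*s,0),((u-x0)*s,6 if u%50 else 14),(0,255,255),1)
        if u%20==0: cv2.putText(im,str(u),((u-x0)*s-10,24),0,.35,(0,255,255),1)
    for v in range(y0-y0%10+10,y1,10):
        cv2.line(im,(0,(v-y0)*s),(6,(v-y0)*s),(0,255,255),1)
        cv2.putText(im,str(v),(8,(v-y0)*s+4),0,.35,(0,255,255),1)
    cv2.imwrite(name,im)
E
python3 - <<'E'
from h import *
c=cams.camera("top"); crop(c["image"],280,125,440,235,5,"pics/t1.png")
c=cams.camera("scene"); crop(c["image"],200,160,360,300,4,"pics/s1.png")
E
```

```text
(no output)
```

View pics/t1.png

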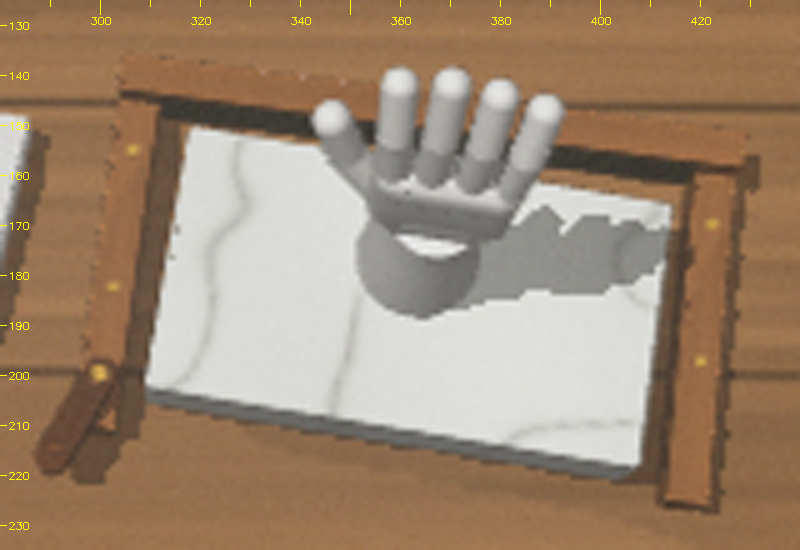

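View pics/s1.png

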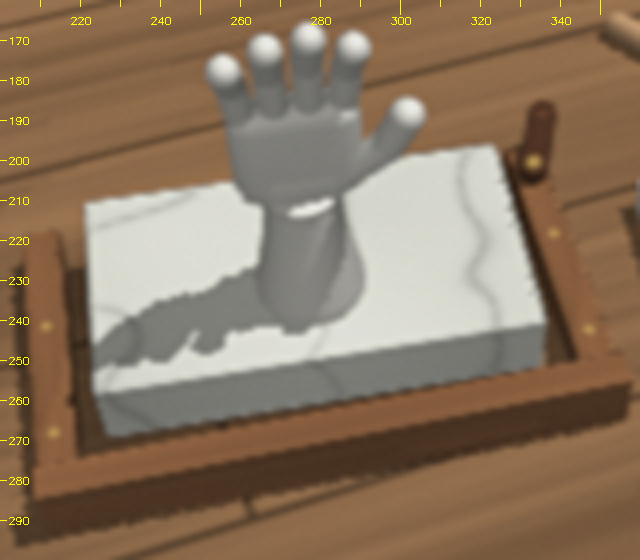

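```bash
cat >> h.py <<'E'
def white(c,x0,y0,x1,y1):
    hsv=cv2.cvtColor(c["image"],cv2.COLOR_RGB2HSV)
    m=((hsv[...,1]<45)&(hsv[...,2]>60)).astype(np.uint8); w=np.zeros_like(m); w[y0:y1,x0:x1]=m[y0:y1,x0:x1]; return w
def line(pts):
    vx,vy,x,y=cv2.fitLine(np.array(pts,np.float32),cv2.DIST_HUBER,0,.01,.01).ravel(); return np.array([vx,vy]),np.array([x,y])
def inter(a,b):
    t=np.linalg.solve(np.array([a[0],-b[0]]).T,b[1]-a[1]); return a[1]+t[0]*a[0]
def edge(c,p,q,f=(.1,.9),half=4,n=60):
    """subpixel strongest-gradient points near segment p-q -> line fit"""
    g=cv2.GaussianBlur(c["image"].max(2).astype(np.float32),(0,0),.7)
    p=np.array(p,float);q=np.array(q,float);d=(q-p)/np.linalg.norm(q-p);nn=np.array([-d[1],d[0]])
    s=np.arange(-half,half+.01,.25);out=[]
    for t in np.linspace(*f,n):
        xy=(p+t*(q-p))+s[:,None]*nn
        pr=cv2.remap(g,xy[:,0].astype(np.float32)[None],xy[:,1].astype(np.float32)[None],cv2.INTER_LINEAR)[0]
        k=np.argmax(abs(np.gradient(pr))); out.append(xy[k])
    out=np.array(out); l=line(out)
    r=abs((out-l[1])@np.array([-l[0][1],l[0][0]])); l=line(out[r<1]); return l,(r<1).mean()
E
python3 - <<'E'
from h import *
c=cams.camera("top")
FL,FR,RL,RR=(318.5,150.5),(414,166),(309.5,202.5),(407.5,218.5)
def e(*a,**k):
    l,q=edge(c,*a,**k); print("inl %.2f"%q); return l
f1=e(FL,FR,f=(.03,.25));f2=e(FL,FR,f=(.75,.97))
# top rear edge: white->grey
r=e((309.5,202.5),(406.5,216.5),half=3);l=e(FL,RL);rt=e(FR,RR,f=(.35,.9))
f=e(FL,FR,f=(.03,.25))
W={}
for n,a,b in(("FL",f1,l),("FR",f2,rt),("RL",r,l),("RR",r,rt)):
    p=inter(a,b); W[n]=onz(c,*p,.062); print(n,p.round(1),W[n].round(4))
print([round(np.linalg.norm(W[a]-W[b]),4) for a,b in(("FL","FR"),("RL","RR"),("FL","RL"),("FR","RR"))])
print("yaw",np.arctan2(*(W["RL"]-W["RR"])[:2]*[-1,1]))
d=W["RL"]-W["RR"];print("yaw rear",-np.arctan2(d[0],d[1])); d=W["FL"]-W["FR"];print("yaw fr",-np.arctan2(d[0],d[1]))
for n,p,z in(("piv",(299.6,199.6),.042),("railL in",(312,143.5),.046),("railR in",(419,160),.046),("railoutL",(305,136),.046),("railoutR",(429.5,152),.046),("railinL",(304,143.5),.046),("railinR",(428.5,160),.046),("chkL in f",(311.5,147),.03),("chkR in r",(412,225),.03),("chkR in f",(418.5,162),.03)):
    print(n,onz(c,*p,z).round(4))
s=cams.camera("scene")
for n,p,z in(("FL",(335.5,240.5),.062),("FR",(223.3,257.5),.062),("RL",(324,196.5),.062),("RR",(221.3,211),.062),("piv",(333,200.2),.042),("railoutR",(208.5,285),.046),("railoutL",(357.5,255),.046)): print("scene",n,onz(s,*p,z).round(4))
E
```

```text
inl 0.98
inl 0.70
inl 1.00
inl 1.00
inl 1.00
inl 0.98
FL [317.4 149.6] [0.703  0.0496 0.062 ]
FR [414.4 162. ] [ 0.6696 -0.2176  0.062 ]
RL [308.3 201.8] [0.5562 0.073  0.062 ]
RR [407. 218.] [ 0.5136 -0.1918  0.062 ]
[np.float64(0.2693), np.float64(0.2682), np.float64(0.1487), np.float64(0.1581)]
yaw -0.15938256829352146
yaw rear -0.15938256829352146
yaw fr -0.12445697685356202
piv [0.5661 0.0975 0.042 ]
railL in [0.7258 0.065  0.046 ]
railR in [ 0.6803 -0.2344  0.046 ]
railoutL [0.7477 0.0849 0.046 ]
railoutR [ 0.7038 -0.2649  0.046 ]
railinL [0.7256 0.0874 0.046 ]
railinR [ 0.6805 -0.2611  0.046 ]
chkL in f [0.7209 0.0666 0.03  ]
chkR in r [ 0.4992 -0.212   0.03  ]
chkR in f [ 0.6792 -0.2368  0.03  ]
scene FL [0.7057 0.0481 0.062 ]
scene FR [ 0.6607 -0.2154  0.062 ]
scene RL [0.5619 0.0747 0.062 ]
scene RR [ 0.5176 -0.1915  0.062 ]
scene piv [0.5659 0.0996 0.042 ]
scene railoutR [ 0.7107 -0.2621  0.046 ]
scene railoutL [0.7526 0.0861 0.046 ]
```

```bash
python3 - <<'E'
from h import *
c=cams.camera("top")
for n,p,z in(("jar top c",(510,171),.16),("jar base near",(487,204),.0),("jar left",(468,183),.0),("cast top?",(358,140),.28),("btn tip end",(290.5,217.5),.042),("brush tip",(256,251),.0),("book corner",(276,191),.026)): print(n,onz(c,*p,z).round(4))
# rail edges
for nm,p,q,z in(("rail inner edge",(304,143.8),(428.5,160),.046),("rail outer edge",(305,135.8),(429.5,152),.046),("cheekR inner",(418.5,160),(412,225),.03),("cheekR outer",(427.5,165),(422.5,226),.03),("cheekL in",(311.5,147),(304.5,193),.03)):
    for f in((.05,.3),(.7,.97),(.1,.9)):
        l,i=edge(c,p,q,f=f,half=3); a=l[1]-10*l[0];b=l[1]+10*l[0]; A=onz(c,*a,z);B=onz(c,*b,z);d=B-A
        print(nm,f,round(i,2),A.round(4),"dir",np.degrees(np.arctan2(d[1],d[0])).round(2))
E
```

```text
jar top c [ 0.6193 -0.4337  0.16  ]
jar base near [ 0.565  -0.4363  0.    ]
jar left [ 0.6263 -0.3853  0.    ]
cast top? [ 0.6551 -0.0415  0.28  ]
btn tip end [0.5164 0.1215 0.042 ]
brush tip [0.4282 0.2183 0.    ]
book corner [0.5933 0.1644 0.026 ]
rail inner edge (0.05, 0.3) 0.65 [0.7262 0.0638 0.046 ] dir -97.24
rail inner edge (0.7, 0.97) 0.53 [ 0.695  -0.1839  0.046 ] dir -95.9
rail inner edge (0.1, 0.9) 0.1 [ 0.6991 -0.1248  0.046 ] dir -95.57
rail outer edge (0.05, 0.3) 0.67 [0.7451 0.0492 0.046 ] dir -99.18
rail outer edge (0.7, 0.97) 0.83 [ 0.7192 -0.1819  0.046 ] dir -92.76
rail outer edge (0.1, 0.9) 0.63 [ 0.7324 -0.0492  0.046 ] dir -95.59
cheekR inner (0.05, 0.3) 0.72 [ 0.6144 -0.2309  0.03  ] dir -3.46
cheekR inner (0.7, 0.97) 1.0 [ 0.4991 -0.2145  0.03  ] dir -6.25
cheekR inner (0.1, 0.9) 0.92 [ 0.5571 -0.2209  0.03  ] dir -7.2
cheekR outer (0.05, 0.3) 0.7 [ 0.6707 -0.2548  0.03  ] dir -171.43
cheekR outer (0.7, 0.97) 1.0 [ 0.4972 -0.2369  0.03  ] dir -6.75
cheekR outer (0.1, 0.9) 0.73 [ 0.5398 -0.2417  0.03  ] dir -10.33
cheekL in (0.05, 0.3) 1.0 [0.6683 0.0749 0.03  ] dir -7.23
cheekL in (0.7, 0.97) 1.0 [0.5823 0.0854 0.03  ] dir -7.57
cheekL in (0.1, 0.9) 1.0 [0.6214 0.0806 0.03  ] dir -7.04
```

```bash
python3 -m inch '[[255,[0.05,-0.05,0],0.05],[255,[0.05,-0.11,0],0.1],[255,[0.07,-0.17,0],0.17],[255,[0.09,-0.23,0],0.17],[255,[0.11,-0.29,0],0.17],[255,[0.13,-0.35,0],0.17],[255,[0.15,-0.41,0],0.17],[255,[0.17,-0.47,0],0.17],[255,[0.19,-0.53,0],0.17],[255,[0.21,-0.59,0],0.17],[255,[0.23,-0.65,0],0.17],[255,[0.25,-0.7,0],0.17]]' 10
```

```text
time_s: 1.85
tcp_pos: [0.4577, -0.111, 0.2272]
tcp_rot: [0.264, 3.129, 0.001]
wrist_force: [1.3, 0.6, -0.5]
finger_gap: 0.0002
```

```bash
python3 -m inch '[[255,[0.01,-0.04,-0.04],0],[255,[0.02,-0.067,-0.1],0],[255,[0.025,-0.067,-0.15],0],[255,[0.028,-0.067,-0.18],0],[255,[0.028,-0.067,-0.192],0],[255,[0.028,-0.067,-0.192],0]]'; python3 - <<'E'
from h import *
c=cams.camera("top"); crop(c["image"],280,125,440,235,5,"pics/t2.png")
c=cams.camera("scene"); crop(c["image"],200,140,360,280,4,"pics/s2.png")
E
```

```text
time_s: 2.6
tcp_pos: [0.4851, -0.1761, 0.0348]
tcp_rot: [-0.265, -3.13, -0.0]
wrist_force: [0.8, 0.2, 1.5]
finger_gap: 0.0004
```

View pics/t2.png

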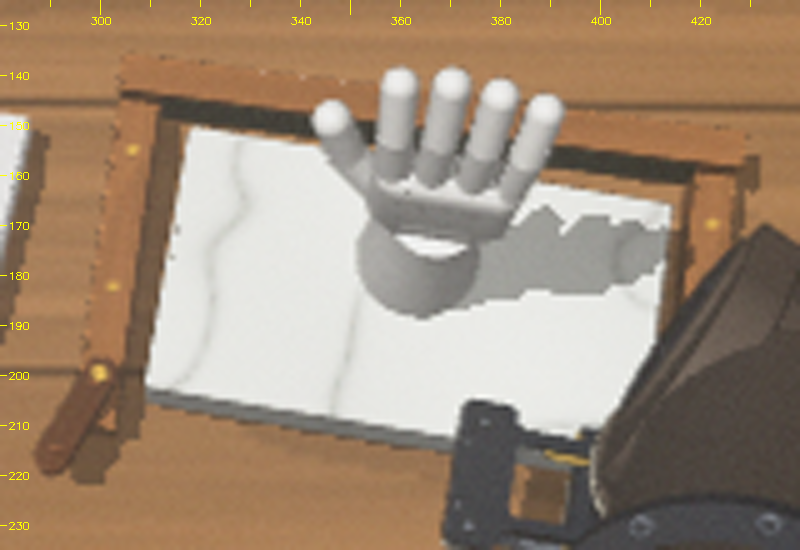

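View pics/s2.png

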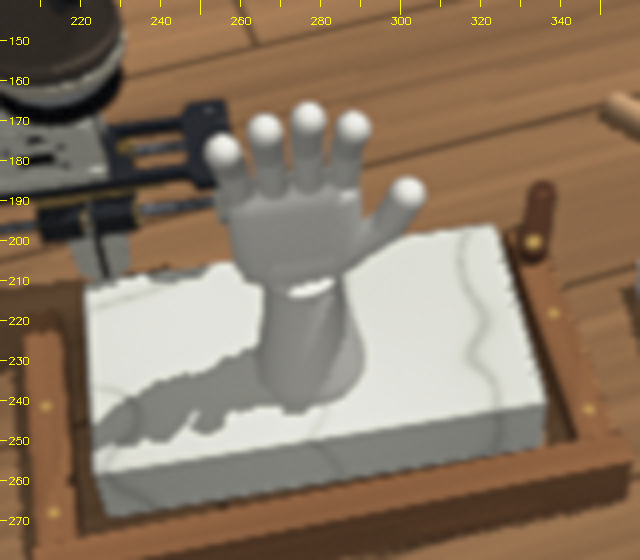

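```bash
python3 -m inch '[[255,[0.004,-0.0006,0],0],[255,[0.008,-0.0013,0],0],[255,[0.011,-0.0018,0],0],[255,[0.013,-0.0021,0],0],[255,[0.014,-0.0022,0],0],[255,[0.014,-0.0022,0],0]]'
```

```text
time_s: 3.45
tcp_pos: [0.4991, -0.1783, 0.0347]
tcp_rot: [-0.265, -3.13, -0.0]
wrist_force: [-0.6, 1.0, 1.0]
finger_gap: 0.0007
```

```bash
python3 -m inch '[[255,[0.001,-0.0002,0],0],[255,[0.002,-0.0003,0],0],[255,[0.003,-0.0005,0],0],[255,[0.003,-0.0005,0],0]]'
```

```text
time_s: 3.95
tcp_pos: [0.5023, -0.1788, 0.0347]
tcp_rot: [0.265, 3.13, 0.0]
wrist_force: [0.1, -0.7, -0.0]
finger_gap: 0.0006
```

```bash
python3 -m inch '[[255,[0.001,-0.0002,0],0],[255,[0.002,-0.0003,0],0],[255,[0.003,-0.0005,0],0],[255,[0.003,-0.0005,0],0]]'
```

```text
time_s: 4.45
tcp_pos: [0.505, -0.1792, 0.0347]
tcp_rot: [-0.265, -3.13, -0.0]
wrist_force: [-1.6, 1.0, 0.8]
finger_gap: 0.0004
```

```bash
python3 -m inch '[[255,[0.001,-0.0002,0],0],[255,[0.002,-0.0003,0],0],[255,[0.003,-0.0005,0],0]]'
```

```text
time_s: 4.82
tcp_pos: [0.505, -0.1792, 0.0343]
tcp_rot: [-0.265, -3.125, -0.002]
wrist_force: [-12.4, 1.3, 9.2]
finger_gap: 0.0003
```

```bash
python3 -m inch '[[255,[0.001,-0.0002,0],0],[255,[0.002,-0.0003,0],0]]'
```

```text
time_s: 5.08
tcp_pos: [0.5049, -0.1792, 0.034]
tcp_rot: [-0.265, -3.121, -0.004]
wrist_force: [-18.7, 3.4, 13.2]
finger_gap: 0.0003
```

```bash
python3 -m inch '[[255,[0.001,-0.0002,0],0],[255,[0.002,-0.0003,0],0]]'
```

```text
time_s: 5.32
tcp_pos: [0.5057, -0.1797, 0.0339]
tcp_rot: [-0.266, -3.119, -0.004]
wrist_force: [-22.4, 2.2, 18.2]
finger_gap: 0.0006
```

```bash
python3 -m inch '[[255,[-0.002,0.0003,0],0],[255,[-0.003,0.0005,0],0]]'
```

```text
time_s: 5.58
tcp_pos: [0.5058, -0.1797, 0.0339]
tcp_rot: [-0.266, -3.125, -0.001]
wrist_force: [-8.6, -1.4, -0.0]
finger_gap: 0.0007
```

```bash
python3 -m inch '[[255,[0,0,0.0005],0],[255,[0,0,0.001],0],[255,[0,0,0.001],0]]'
```

```text
time_s: 5.95
tcp_pos: [0.5058, -0.1796, 0.0345]
tcp_rot: [-0.265, -3.124, -0.001]
wrist_force: [-7.4, -0.3, -4.4]
finger_gap: 0.0006
```

```bash
python3 -m inch '[[255,[0.001,-0.0002,0.0005],0],[255,[0.002,-0.0003,0.001],0],[255,[0.002,-0.0003,0.001],0]]'
```

```text
time_s: 6.32
tcp_pos: [0.5064, -0.1798, 0.0349]
tcp_rot: [-0.266, -3.122, -0.002]
wrist_force: [-10.6, 0.3, -6.3]
finger_gap: 0.0004
```

```bash
python3 -m inch '[[255,[0.001,-0.0002,0.0005],0],[255,[0.001,-0.0002,0.0005],0]]'
```

```text
time_s: 6.58
tcp_pos: [0.5072, -0.1802, 0.0353]
tcp_rot: [-0.266, -3.121, -0.001]
wrist_force: [-10.4, -0.9, -6.7]
finger_gap: 0.0006
```

```bash
python3 -m inch '[[255,[0.001,-0.0002,0],0],[255,[0.002,-0.0003,0],0],[255,[0.003,-0.0005,0],0]]'
```

```text
time_s: 6.95
tcp_pos: [0.5092, -0.1814, 0.0353]
tcp_rot: [-0.267, -3.12, -0.0]
wrist_force: [-13.7, -4.8, -2.9]
finger_gap: 0.0004
```

```bash
python3 -m inch '[[255,[0.001,-0.0002,0],0],[255,[0.002,-0.0003,0],0],[255,[0.003,-0.0005,0],0]]'
```

```text
time_s: 7.32
tcp_pos: [0.5116, -0.1827, 0.0353]
tcp_rot: [-0.268, -3.119, 0.001]
wrist_force: [-16.4, -5.5, -2.7]
finger_gap: 0.0005
```

```bash
python3 -m inch '[[255,[0.001,-0.0005,0],0.003],[255,[0.002,-0.001,0],0.006],[255,[0.003,-0.0015,0],0.009],[255,[0.004,-0.002,0],0.012]]'
```

```text
time_s: 7.82
tcp_pos: [0.5157, -0.1849, 0.0353]
tcp_rot: [-0.25, -3.121, 0.001]
wrist_force: [-15.9, -6.1, -3.2]
finger_gap: 0.0003
```

```bash
python3 -m inch '[[255,[0.001,-0.0004,0],0.003],[255,[0.002,-0.0008,0],0.006],[255,[0.003,-0.0012,0],0.009],[255,[0.004,-0.0016,0],0.012]]'
```

```text
time_s: 8.32
tcp_pos: [0.5197, -0.1869, 0.0354]
tcp_rot: [-0.231, -3.123, 0.001]
wrist_force: [-16.0, -7.1, -3.1]
finger_gap: 0.0002
```

```bash
python3 -m inch '[[255,[0.001,-0.0006,0],0.003],[255,[0.002,-0.0012,0],0.006],[255,[0.003,-0.0018,0],0.009],[255,[0.004,-0.0024,0],0.012]]'; python3 - <<'E'
from h import *
c=cams.camera("top"); crop(c["image"],280,125,440,235,5,"pics/t3.png")
c=cams.camera("scene"); crop(c["image"],200,140,360,280,4,"pics/s3.png")
E
```

```text
time_s: 8.82
tcp_pos: [0.524, -0.189, 0.0354]
tcp_rot: [-0.212, -3.124, 0.001]
wrist_force: [-14.4, -6.3, -3.2]
finger_gap: 0.0002
```

View pics/t3.png

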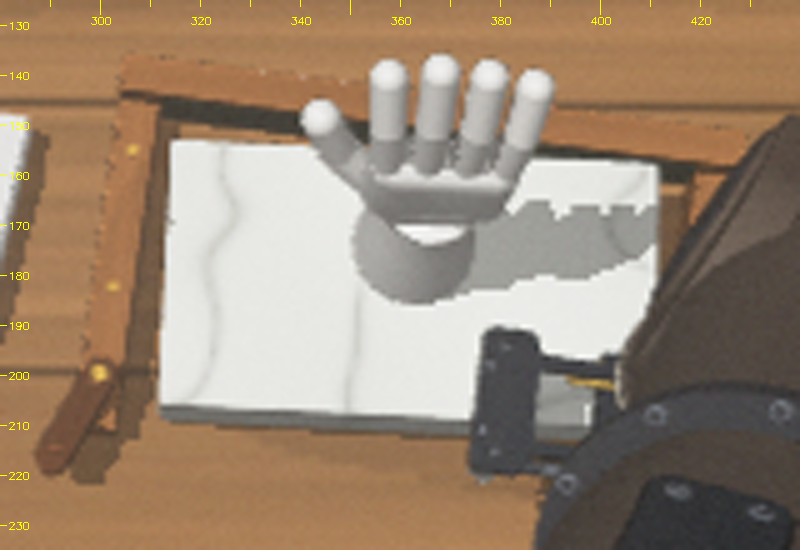

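View pics/s3.png

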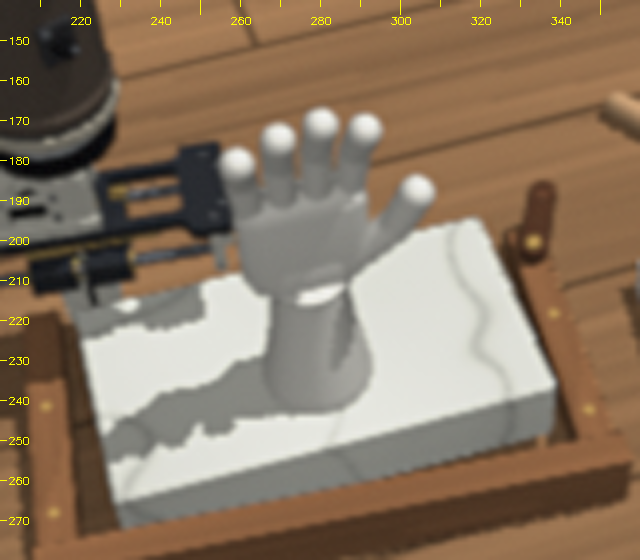

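```bash
python3 -m inch '[[255,[-0.008,0,0],0],[255,[-0.03,0.005,-0.001],-0.02],[255,[-0.04,0.05,-0.0015],-0.04],[255,[-0.04,0.11,-0.0015],-0.04],[255,[-0.03,0.17,-0.0015],-0.04],[255,[-0.02,0.21,-0.0015],-0.04],[255,[-0.02,0.21,-0.0015],-0.04]]'; python3 - <<'E'
from h import *
c=cams.camera("top"); crop(c["image"],280,125,440,235,5,"pics/t4.png")
c=cams.camera("scene"); crop(c["image"],200,140,360,280,4,"pics/s4.png")
E
```

```text
time_s: 9.8
tcp_pos: [0.5116, 0.0272, 0.0359]
tcp_rot: [0.26, 3.129, 0.003]
wrist_force: [0.6, -1.0, -0.5]
finger_gap: 0.0005
```

View pics/t4.png

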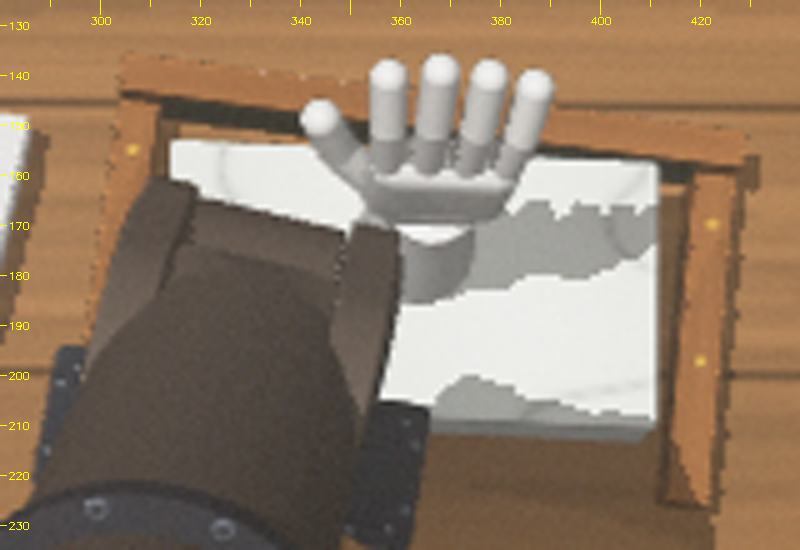

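View pics/s4.png

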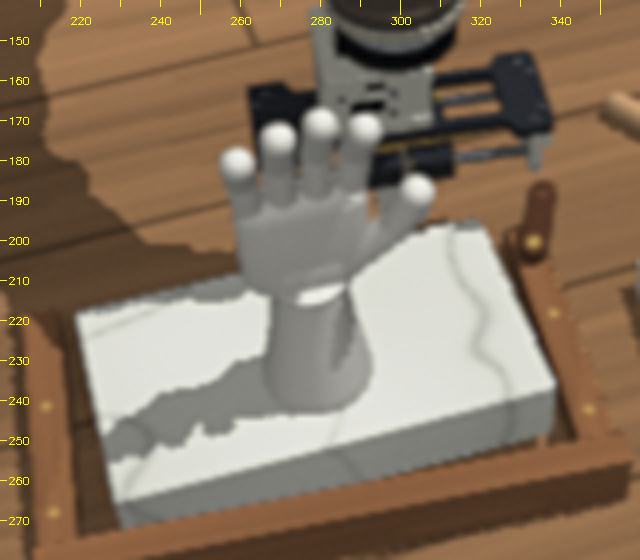

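```bash
cat >> h.py <<'E'
O=np.array([.705,-.087]);YB=-.126
def bay(p):
    d=np.array(p[:2])-O; c,s=np.cos(YB),np.sin(YB); return np.array([c*d[0]+s*d[1],-s*d[0]+c*d[1]])
def rep(cam,pts,z=.062):
    W={}
    for n,p in pts.items():
        W[n]=onz(cam,*p,z); print(n,W[n][:2].round(4),"bay mm",(bay(W[n])*1000).round(1))
    for a,b in(("FL","FR"),("RL","RR"),("FL","RL"),("FR","RR")):
        if a in W and b in W:
            d=W[a]-W[b]; y=(-np.arctan2(d[0],d[1])) if a[1]!=b[1] else np.arctan2(d[1],d[0])
            print(a,b,"len",round(np.linalg.norm(d)*1000,1),"yaw %.3f"%y)
E
python3 - <<'E'
from h import *
rep(cams.camera("scene"),dict(RL=(319.5,195.2),RR=(219.8,218.5),FL=(338.5,236),FR=(229.3,265.3)))
rep(cams.camera("top"),dict(RR=(410.7,209.6),FR=(411.5,157.8),FL=(314,153)))
E
```

```text
RL [0.5534 0.0652] bay mm [-169.6  131.9]
RR [ 0.5411 -0.2001] bay mm [-148.4 -132.8]
FL [0.6957 0.0601] bay mm [-27.7 144.8]
FR [ 0.6865 -0.2068] bay mm [  -3.3 -121.2]
FL FR len 267.1 yaw -0.034
RL RR len 265.5 yaw -0.046
FL RL len 142.5 yaw -0.035
FR RR len 145.6 yaw -0.046
RR [ 0.5367 -0.2026] bay mm [-152.5 -135.9]
FR [ 0.6816 -0.2099] bay mm [  -7.8 -124.9]
FL [0.6931 0.0589] bay mm [-30.1 143.3]
FL FR len 269.1 yaw -0.043
FR RR len 145.1 yaw -0.050
```

```bash
python3 -m inch '[[255,[0,0.03,-0.001],0.07],[255,[0,0.03,-0.001],0.14],[255,[0.01,0.03,-0.001],0.14],[255,[0.016,0.03,-0.001],0.14],[255,[0.016,0.03,-0.001],0.14]]'
```

```text
time_s: 10.62
tcp_pos: [0.527, 0.0518, 0.0348]
tcp_rot: [0.055, 3.14, -0.0]
wrist_force: [-0.8, -0.0, 0.2]
finger_gap: 0.0003
```

```bash
python3 -m inch '[[255,[0.003,0,0],0],[255,[0.006,0,0],0],[255,[0.008,0,0],0],[255,[0.009,0,0],0],[255,[0.01,0,0],0]]'
```

```text
time_s: 11.25
tcp_pos: [0.5356, 0.0526, 0.0346]
tcp_rot: [-0.052, -3.14, -0.0]
wrist_force: [-2.9, -0.1, 2.2]
finger_gap: 0.0006
```

```bash
python3 -m inch '[[255,[0.001,0,0.0007],0],[255,[0.002,0,0.0014],0],[255,[0.003,0,0.002],0]]'
```

```text
time_s: 11.62
tcp_pos: [0.5355, 0.0526, 0.0354]
tcp_rot: [-0.051, -3.134, 0.0]
wrist_force: [-9.2, 0.1, -6.8]
finger_gap: 0.0006
```

```bash
python3 -m inch '[[255,[0.001,0.0002,0.0005],0],[255,[0.002,0.0004,0.0005],0]]'
```

```text
time_s: 11.88
tcp_pos: [0.5366, 0.0532, 0.0356]
tcp_rot: [-0.051, -3.133, 0.0]
wrist_force: [-12.0, 1.1, -2.4]
finger_gap: 0.0001
```

```bash
python3 -m inch '[[255,[0.001,0.0004,0],0],[255,[0.002,0.0008,0],0],[255,[0.003,0.0012,0],0],[255,[0.004,0.0016,0],-0.004]]'
```

```text
time_s: 12.38
tcp_pos: [0.5402, 0.055, 0.0356]
tcp_rot: [-0.058, -3.132, -0.0]
wrist_force: [-12.0, 1.1, -1.4]
finger_gap: 0.0007
```

```bash
python3 -m inch '[[255,[0.001,0.0004,0],-0.003],[255,[0.002,0.0008,0],-0.006],[255,[0.003,0.0012,0],-0.009],[255,[0.004,0.0016,0],-0.012],[255,[0.005,0.002,0],-0.015]]'
```

```text
time_s: 13.0
tcp_pos: [0.5451, 0.0572, 0.0356]
tcp_rot: [-0.081, -3.131, -0.001]
wrist_force: [-12.1, 2.5, -1.4]
finger_gap: 0.0003
```

```bash
python3 -m inch '[[255,[0.001,0.0004,0],-0.004],[255,[0.002,0.0008,0],-0.008],[255,[0.003,0.0012,0],-0.012],[255,[0.004,0.0016,0],-0.016],[255,[0.005,0.0019,0],-0.02]]'
```

```text
time_s: 13.62
tcp_pos: [0.5501, 0.0593, 0.0356]
tcp_rot: [-0.112, -3.13, -0.001]
wrist_force: [-12.9, 1.5, -0.6]
finger_gap: 0.0005
```

```bash
python3 -m inch '[[255,[0.001,0.0004,0],-0.004],[255,[0.002,0.0008,0],-0.008],[255,[0.003,0.0012,0],-0.012],[255,[0.004,0.0015,0],-0.016]]'; python3 - <<'E'
from h import *
c=cams.camera("scene"); crop(c["image"],200,140,360,280,4,"pics/s5.png")
E
```

```text
time_s: 14.12
tcp_pos: [0.5542, 0.0609, 0.0356]
tcp_rot: [-0.137, -3.129, -0.001]
wrist_force: [-12.1, 3.5, -0.0]
finger_gap: 0.0
```

View pics/s5.png

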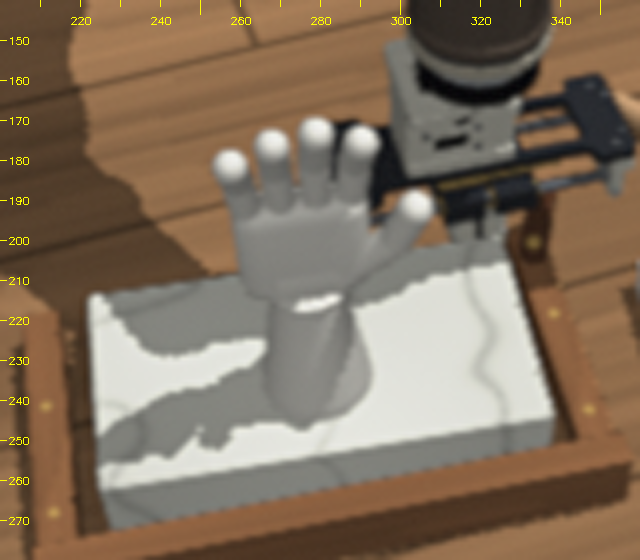

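```bash
python3 - <<'E'
from h import *
rep(cams.camera("scene"),dict(RR=(222.5,213.5),FL=(338.3,243.8),FR=(225,262.5)))
E
```

```text
RR [ 0.527  -0.1903] bay mm [-163.6 -124.9]
FL [0.717  0.0507] bay mm [ -5.4 138.1]
FR [ 0.6756 -0.2145] bay mm [ -13.1 -130.2]
FL FR len 268.4 yaw -0.155
FR RR len 150.6 yaw -0.161
```

```bash
python3 -m inch '[[255,[-0.01,0,0],0],[255,[-0.04,-0.01,-0.002],-0.04],[255,[-0.06,-0.06,-0.003],-0.08],[255,[-0.06,-0.12,-0.003],-0.08],[255,[-0.06,-0.18,-0.003],-0.08],[255,[-0.06,-0.235,-0.003],-0.08],[255,[-0.056,-0.24,-0.003],-0.08],[255,[-0.05,-0.24,-0.003],-0.08],[255,[-0.05,-0.24,-0.003],-0.08]]'; python3 - <<'E'
from h import *
c=cams.camera("top"); crop(c["image"],280,125,440,235,5,"pics/t6.png")
E
```

```text
time_s: 15.35
tcp_pos: [0.5103, -0.1783, 0.0342]
tcp_rot: [0.259, 3.13, 0.001]
wrist_force: [0.9, -0.5, 0.2]
finger_gap: 0.0004
```

View pics/t6.png

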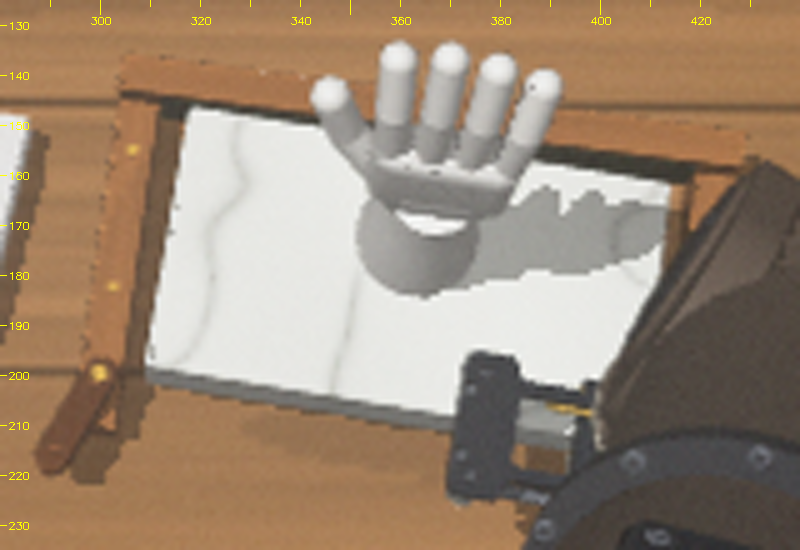

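```bash
python3 -m inch '[[255,[0.003,-0.0004,0],0],[255,[0.004,-0.0006,0],0],[255,[0.005,-0.0008,0],0],[255,[0.006,-0.001,0],0],[255,[0.006,-0.001,0],0]]'
```

```text
time_s: 16.02
tcp_pos: [0.5152, -0.1811, 0.0343]
tcp_rot: [0.264, 3.13, -0.0]
wrist_force: [0.6, 0.2, 0.1]
finger_gap: 0.0006
```

```bash
python3 -m inch '[[255,[0.001,-0.0002,0.0004],0],[255,[0.002,-0.0003,0.001],0]]'
```

```text
time_s: 16.27
tcp_pos: [0.5166, -0.1812, 0.035]
tcp_rot: [-0.263, -3.129, -0.0]
wrist_force: [-2.7, 0.2, -1.7]
finger_gap: 0.0003
```

```bash
python3 -m inch '[[255,[0.001,-0.0002,0.0004],0],[255,[0.002,-0.0003,0.001],0]]'
```

```text
time_s: 16.52
tcp_pos: [0.5166, -0.1812, 0.0353]
tcp_rot: [-0.263, -3.126, -0.001]
wrist_force: [-7.0, -0.5, -5.2]
finger_gap: 0.0004
```

```bash
python3 -m inch '[[255,[0.001,-0.0003,0.0004],0],[255,[0.002,-0.0007,0.0004],0]]'
```

```text
time_s: 16.77
tcp_pos: [0.5166, -0.1812, 0.0352]
tcp_rot: [-0.263, -3.122, -0.003]
wrist_force: [-15.1, 2.7, 2.8]
finger_gap: 0.0002
```

```bash
python3 -m inch '[[255,[0.001,-0.0005,0],0.002],[255,[0.002,-0.001,0],0.004],[255,[0.003,-0.0015,0],0.006]]'
```

```text
time_s: 17.15
tcp_pos: [0.5192, -0.1831, 0.0352]
tcp_rot: [-0.254, -3.122, -0.003]
wrist_force: [-13.1, 0.5, 1.5]
finger_gap: 0.0006
```

```bash
python3 -m inch '[[255,[0.001,-0.0005,0],0.003],[255,[0.002,-0.001,0],0.006],[255,[0.003,-0.0015,0],0.009]]'
```

```text
time_s: 17.52
tcp_pos: [0.5219, -0.1849, 0.0352]
tcp_rot: [-0.241, -3.123, -0.002]
wrist_force: [-14.4, 0.5, 2.5]
finger_gap: 0.0002
```

```bash
python3 -m inch '[[255,[0.001,-0.0005,0],0.003],[255,[0.002,-0.001,0],0.006],[255,[0.003,-0.0015,0],0.009]]'
```

```text
time_s: 17.9
tcp_pos: [0.5247, -0.1867, 0.0352]
tcp_rot: [-0.227, -3.124, -0.002]
wrist_force: [-14.6, -0.1, 2.3]
finger_gap: 0.0003
```

```bash
python3 -m inch '[[255,[0.001,-0.0005,0],0.003],[255,[0.002,-0.001,0],0.006]]'
```

```text
time_s: 18.15
tcp_pos: [0.5267, -0.1879, 0.0352]
tcp_rot: [-0.218, -3.125, -0.002]
wrist_force: [-15.2, -1.6, 1.5]
finger_gap: 0.0008
```

```bash
python3 -m inch '[[255,[0.001,-0.0005,0],0.003],[255,[0.002,-0.001,0],0.006]]'; python3 - <<'E'
from h import *
c=cams.camera("scene"); crop(c["image"],200,140,360,280,4,"pics/s7.png")
E
```

```text
time_s: 18.4
tcp_pos: [0.5286, -0.189, 0.0352]
tcp_rot: [-0.209, -3.125, -0.002]
wrist_force: [-15.0, -1.9, 2.2]
finger_gap: 0.0007
```

View pics/s7.png

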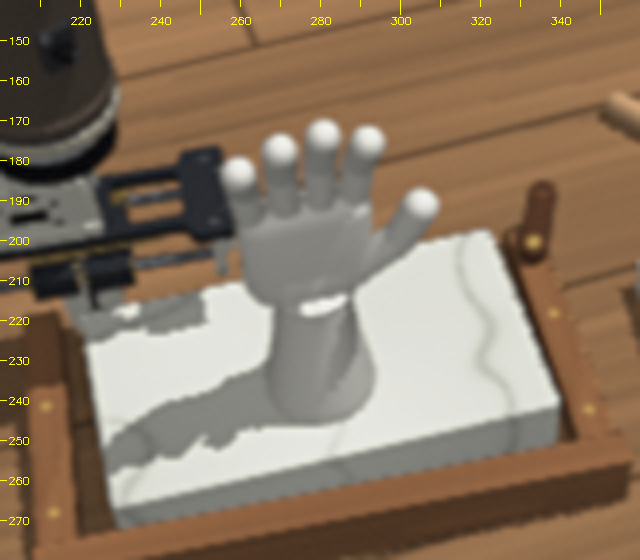

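```bash
python3 - <<'E'
from h import *
s=cams.camera("scene")
rep(s,dict(RL=(322,197.5),FL=(339.5,240.5),FR=(228.3,266.5)))
c,sn=np.cos(YB),np.sin(YB)
for x,y,z in((0,.135,.062),(0,-.135,.062),(0,.177,.046),(0,-.177,.046),(.022,.177,.046),(.022,-.177,.046)):
    print(x,y,z,proj(s,[O[0]+c*x-sn*y,O[1]+sn*x+c*y,z]).round(1))
crop(s["image"],200,200,360,300,5,"pics/s7b.png")
E
```

```text
RL [0.5634 0.0684] bay mm [-160.   136.4]
FL [0.709  0.0571] bay mm [-14.1 143.5]
FR [ 0.6889 -0.2096] bay mm [  -0.5 -123.7]
FL FR len 267.5 yaw -0.075
FL RL len 146.0 yaw -0.077
0 0.135 0.062 [337.7 245.8]
0 -0.135 0.062 [223.3 267.6]
0 0.177 0.046 [354.1 246.5]
0 -0.177 0.046 [206.1 274.9]
0.022 0.177 0.046 [356.8 253.9]
0.022 -0.177 0.046 [206.6 283.2]
```

View pics/s7b.png

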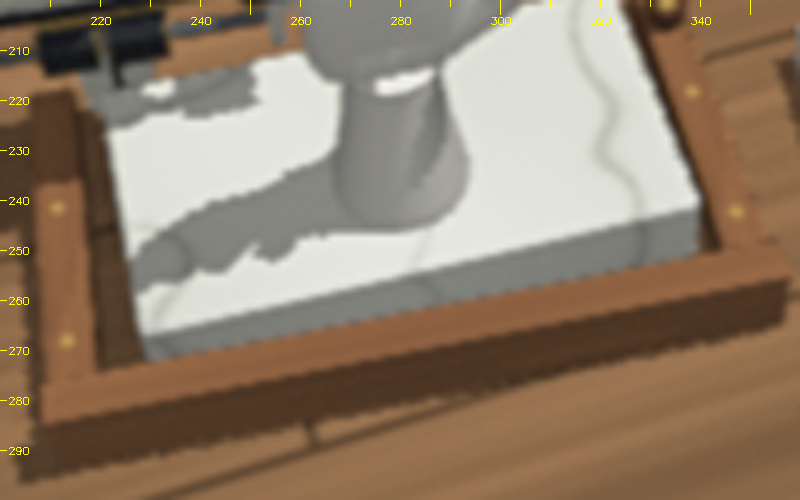

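```bash
python3 -m inch '[[255,[-0.01,0,0],0],[255,[-0.03,0.02,-0.002],0.03],[255,[-0.03,0.08,-0.002],0.06],[255,[-0.03,0.14,-0.002],0.06],[255,[-0.02,0.2,-0.002],0.06],[255,[-0.005,0.245,-0.002],0.06],[255,[0.005,0.247,-0.002],0.06],[255,[0.005,0.247,-0.002],0.06]]'
```

```text
time_s: 19.5
tcp_pos: [0.5403, 0.0579, 0.0349]
tcp_rot: [0.112, 3.138, -0.0]
wrist_force: [0.0, -1.1, 0.5]
finger_gap: 0.0004
```

```bash
python3 -m inch '[[255,[0.002,0,0],0],[255,[0.003,0,0],0],[255,[0.004,0,0],0]]'
```

```text
time_s: 19.88
tcp_pos: [0.5431, 0.0574, 0.0347]
tcp_rot: [-0.115, -3.139, -0.0]
wrist_force: [-0.7, 0.6, 0.2]
finger_gap: 0.0005
```

```bash
python3 -m inch '[[255,[0.001,0,0.0003],0],[255,[0.002,0,0.0007],0]]'
```

```text
time_s: 20.12
tcp_pos: [0.5452, 0.0581, 0.0354]
tcp_rot: [-0.113, -3.14, -0.0]
wrist_force: [-0.1, -0.1, -0.1]
finger_gap: 0.0004
```

```bash
python3 -m inch '[[255,[0.001,0,0.0005],0],[255,[0.002,0,0.001],0]]'
```

```text
time_s: 20.38
tcp_pos: [0.5473, 0.0583, 0.0364]
tcp_rot: [0.113, 3.14, 0.0]
wrist_force: [-0.7, 0.4, -0.6]
finger_gap: 0.0003
```

```bash
python3 -m inch '[[255,[0.001,0,0.0005],0],[255,[0.002,0.0003,0.001],0]]'
```

```text
time_s: 20.62
tcp_pos: [0.5481, 0.0583, 0.037]
tcp_rot: [-0.113, -3.137, 0.0]
wrist_force: [-4.1, -1.5, -2.4]
finger_gap: 0.0007
```

```bash
python3 -m inch '[[255,[0.001,0.0002,0.0006],0],[255,[0.002,0.0005,0.0012],0]]'
```

```text
time_s: 20.88
tcp_pos: [0.5481, 0.0585, 0.0374]
tcp_rot: [-0.113, -3.134, 0.001]
wrist_force: [-7.5, -1.1, -4.5]
finger_gap: 0.0006
```

```bash
python3 -m inch '[[255,[0.001,0.0004,0],-0.003],[255,[0.002,0.0008,0],-0.006]]'
```

```text
time_s: 21.12
tcp_pos: [0.5492, 0.0591, 0.0374]
tcp_rot: [-0.123, -3.132, 0.001]
wrist_force: [-11.0, -2.4, 0.9]
finger_gap: 0.0005
```

```bash
python3 -m inch '[[255,[0.001,0.0004,0],-0.003],[255,[0.002,0.0008,0],-0.006],[255,[0.003,0.0012,0],-0.009]]'
```

```text
time_s: 21.5
tcp_pos: [0.5519, 0.0604, 0.0373]
tcp_rot: [-0.137, -3.131, 0.001]
wrist_force: [-12.2, -1.6, 2.0]
finger_gap: 0.0003
```

```bash
python3 -m inch '[[255,[0.001,0.0004,0],-0.003],[255,[0.002,0.0008,0],-0.006],[255,[0.003,0.0012,0],-0.009]]'
```

```text
time_s: 21.88
tcp_pos: [0.5548, 0.0617, 0.0374]
tcp_rot: [-0.151, -3.13, 0.001]
wrist_force: [-11.6, -1.7, 3.4]
finger_gap: 0.0006
```

```bash
python3 -m inch '[[255,[0.001,0.0004,0.0002],-0.004],[255,[0.002,0.0008,0.0004],-0.008]]'
```

```text
time_s: 22.12
tcp_pos: [0.5571, 0.0628, 0.0375]
tcp_rot: [-0.163, -3.13, 0.001]
wrist_force: [-8.7, -0.5, -6.2]
finger_gap: 0.0006
```

```bash
python3 -m inch '[[255,[0.001,0.0004,0.0002],-0.004],[255,[0.002,0.0008,0.0002],-0.008]]'
```

```text
time_s: 22.38
tcp_pos: [0.5591, 0.0639, 0.0375]
tcp_rot: [-0.175, -3.129, 0.001]
wrist_force: [-9.8, -0.6, -4.9]
finger_gap: 0.0004
```

```bash
python3 -m inch '[[255,[0.001,0.0004,0],-0.005]]'; python3 - <<'E'
from h import *
s=cams.camera("scene")
crop(s["image"],200,200,360,300,5,"pics/s8.png")
E
```

```text
time_s: 22.5
tcp_pos: [0.5601, 0.0642, 0.0375]
tcp_rot: [-0.183, -3.128, 0.001]
wrist_force: [-9.0, 0.0, -5.3]
finger_gap: 0.0009
```

View pics/s8.png

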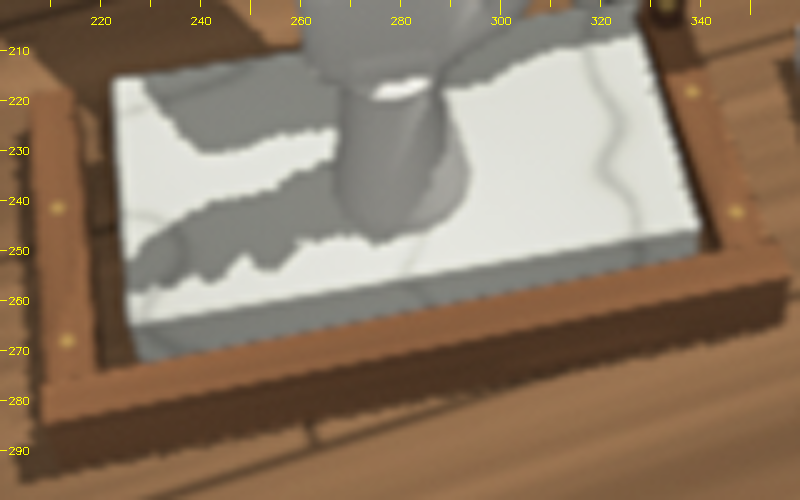

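```bash
python3 -m inch '[[255,[-0.01,0,0],0],[255,[-0.04,-0.01,-0.002],-0.03],[255,[-0.06,-0.06,-0.003],-0.055],[255,[-0.06,-0.12,-0.003],-0.055],[255,[-0.06,-0.18,-0.003],-0.055],[255,[-0.06,-0.235,-0.003],-0.055],[255,[-0.05,-0.246,-0.003],-0.055],[255,[-0.047,-0.246,-0.003],-0.055],[255,[-0.046,-0.246,-0.003],-0.055]]'
```

```text
time_s: 23.68
tcp_pos: [0.5188, -0.1797, 0.036]
tcp_rot: [0.266, 3.13, 0.002]
wrist_force: [0.3, 0.3, -0.4]
finger_gap: 0.0006
```

```bash
python3 -m inch '[[255,[0.001,-0.0002,0],0],[255,[0.002,-0.0004,0],0],[255,[0.003,-0.0005,0.0003],0]]'
```

```text
time_s: 24.05
tcp_pos: [0.5212, -0.1818, 0.0364]
tcp_rot: [-0.269, -3.13, -0.0]
wrist_force: [0.4, -0.1, -0.1]
finger_gap: 0.0005
```

```bash
python3 -m inch '[[255,[0.001,-0.0002,0.0002],0],[255,[0.002,-0.0003,0.0004],0]]'
```

```text
time_s: 24.3
tcp_pos: [0.523, -0.1826, 0.0368]
tcp_rot: [-0.27, -3.13, -0.0]
wrist_force: [-2.2, 0.8, -0.5]
finger_gap: 0.0006
```

```bash
python3 -m inch '[[255,[0.001,-0.0002,0.0004],0],[255,[0.002,-0.0003,0.0009],0]]'
```

```text
time_s: 24.55
tcp_pos: [0.523, -0.1826, 0.0369]
tcp_rot: [-0.27, -3.126, -0.001]
wrist_force: [-6.8, 0.5, -4.3]
finger_gap: -0.0
```

Contact at x = 0.523. I'll ramp up and swing it.

```bash
python3 -m inch '[[255,[0.001,-0.0003,0.0004],0],[255,[0.002,-0.0007,0.0006],0]]'
```

```text
time_s: 24.8
tcp_pos: [0.5231, -0.1826, 0.0369]
tcp_rot: [-0.269, -3.122, -0.003]
wrist_force: [-11.9, 2.9, -1.3]
finger_gap: 0.0002
```

```bash
python3 -m inch '[[255,[0.001,-0.0005,0],0.002],[255,[0.002,-0.001,0],0.004]]'
```

```text
time_s: 25.05
tcp_pos: [0.5244, -0.1836, 0.0369]
tcp_rot: [-0.263, -3.122, -0.003]
wrist_force: [-11.8, 1.5, 0.0]
finger_gap: 0.0002
```

```bash
python3 -m inch '[[255,[0.001,-0.0005,0],0.003],[255,[0.002,-0.001,0],0.006]]'
```

```text
time_s: 25.3
tcp_pos: [0.5262, -0.1849, 0.0369]
tcp_rot: [-0.254, -3.122, -0.003]
wrist_force: [-12.8, 1.6, 1.7]
finger_gap: 0.0004
```

```bash
python3 -m inch '[[255,[0.001,-0.0005,0],0.003],[255,[0.002,-0.001,0],0.006]]'
```

```text
time_s: 25.55
tcp_pos: [0.5281, -0.1861, 0.0369]
tcp_rot: [-0.245, -3.123, -0.003]
wrist_force: [-13.4, 0.5, 1.5]
finger_gap: 0.0002
```

```bash
python3 -m inch '[[255,[0.001,-0.0005,0],0.004]]'
```

```text
time_s: 25.68
tcp_pos: [0.529, -0.1868, 0.0369]
tcp_rot: [-0.239, -3.123, -0.002]
wrist_force: [-13.7, -0.2, 2.3]
finger_gap: 0.0007
```

```bash
python3 -m inch '[[255,[0.001,-0.0005,0],0.004]]'; python3 - <<'E'
from h import *
s=cams.camera("scene")
crop(s["image"],200,200,360,300,5,"pics/s9.png")
E
```

```text
time_s: 25.8
tcp_pos: [0.5299, -0.1874, 0.0369]
tcp_rot: [-0.233, -3.124, -0.002]
wrist_force: [-14.1, -1.3, 1.6]
finger_gap: 0.0006
```

View pics/s9.png

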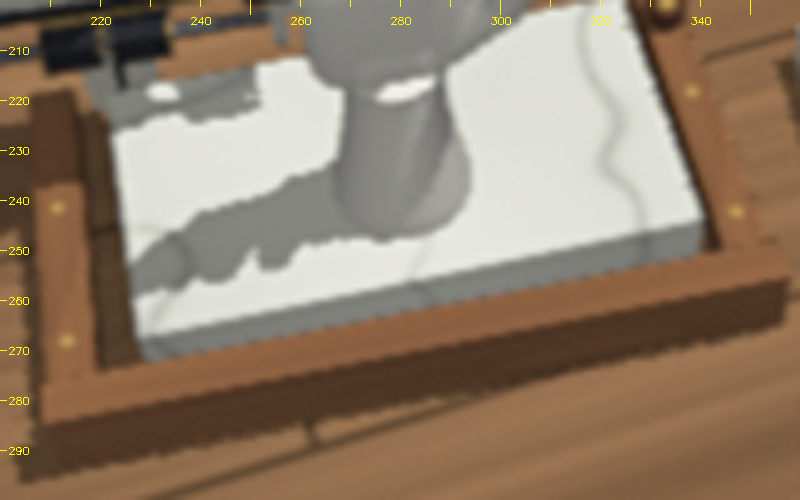

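```bash
cat >> h.py <<'E'
def gap(cols=None,verbose=True):
    s=cams.camera("scene"); im=s["image"].astype(np.float32)
    sat=im[...,0]-im[...,2]; val=im[...,1]
    ys=np.arange(225,290,.1); top=[];ra=[]
    for u in np.arange(235,336,1):
        vexp=271.5-(u-223)*.19
        w=(ys>vexp-14)&(ys<vexp+6); yy=ys[w]
        st=np.interp(yy,np.arange(400),sat[:,u]); 
        k=np.where(st>(25))[0]
        k=[i for i in k if yy[i]>vexp-4]
        if not k: continue
        vr=yy[k[0]]
        vv=np.interp(yy,np.arange(400),val[:,u]); g=np.where((yy<vr-2.2),-np.gradient(cv2.GaussianBlur(vv[:,None],(0,0),4)[:,0]),0)
        vt=yy[np.argmax(g)]
        top.append((u,vt));ra.append((u,vr))
    def rob(p):
        p=np.array(p); l=line(p); r=abs((p-l[1])@np.array([-l[0][1],l[0][0]])); return line(p[r<.6]),(r<.6).mean()
    lt,a=rob(top); lr,b=rob(ra)
    at=lambda l,u: l[1]+l[0]*(u-l[1][0])/l[0][0]
    A=[onz(s,*at(lt,u),.062) for u in(230,335)];B=[onz(s,*at(lr,u),.046) for u in(215,345)]
    e=(B[1]-B[0])[:2]; e/=np.linalg.norm(e); n=np.array([e[1],-e[0]])
    d=[float((p-B[0])[:2]@n)*1000 for p in A]; t=[float((p-B[0])[:2]@e) for p in A]
    c=[(float((p-B[0])[:2]@e)) for p in A]; k=(d[1]-d[0])/(t[1]-t[0])/1000; mid=np.mean(d)
    print("inl %.2f %.2f bay yaw %.4f skew %.4f  gap R %.2f  L %.2f mm (n>0 beyond rail)"%(a,b,-np.arctan2(e[0],e[1]),-k,d[0],d[1]))
E
python3 -c "
from h import *
gap();gap()"
```

```text
inl 1.00 1.00 bay yaw -0.1232 skew 0.0233  gap R -2.09  L -7.92 mm (n>0 beyond rail)
inl 1.00 1.00 bay yaw -0.1232 skew 0.0230  gap R -2.11  L -7.85 mm (n>0 beyond rail)
```

```bash
python3 -m inch '[[255,[-0.01,0,0],0],[255,[-0.03,0.02,-0.002],0.03],[255,[-0.03,0.08,-0.002],0.06],[255,[-0.03,0.14,-0.002],0.06],[255,[-0.02,0.2,-0.002],0.06],[255,[0.005,0.248,-0.002],0.06],[255,[0.014,0.248,-0.002],0.06],[255,[0.016,0.248,-0.002],0.06],[255,[0.017,0.248,-0.002],0.06]]'
```

```text
time_s: 27.08
tcp_pos: [0.552, 0.0586, 0.0365]
tcp_rot: [0.142, 3.138, -0.001]
wrist_force: [0.1, -0.2, 0.8]
finger_gap: 0.0004
```

```bash
python3 -m inch '[[255,[0.001,0,0],0],[255,[0.002,0,0.0002],0],[255,[0.003,0,0.0004],0]]'
```

```text
time_s: 27.45
tcp_pos: [0.5551, 0.0601, 0.0368]
tcp_rot: [-0.139, -3.138, -0.0]
wrist_force: [0.2, -0.7, -0.5]
finger_gap: 0.0007
```

```bash
python3 -m inch '[[255,[0.001,0,0.0003],0],[255,[0.002,0,0.0007],0]]'
```

```text
time_s: 27.7
tcp_pos: [0.5558, 0.0602, 0.037]
tcp_rot: [-0.138, -3.136, 0.0]
wrist_force: [-5.2, -0.8, -2.6]
finger_gap: 0.0008
```

```bash
python3 -m inch '[[255,[0.001,0,0.0003],0],[255,[0.002,0,0.0007],0]]'
```

```text
time_s: 27.95
tcp_pos: [0.5558, 0.0602, 0.037]
tcp_rot: [-0.138, -3.132, 0.001]
wrist_force: [-10.7, -0.8, -1.7]
finger_gap: 0.0003
```

```bash
python3 -m inch '[[255,[0.001,0.0003,0.0003],0],[255,[0.002,0.0006,0.0006],-0.004]]'
```

```text
time_s: 28.2
tcp_pos: [0.5569, 0.0609, 0.0371]
tcp_rot: [-0.144, -3.13, 0.001]
wrist_force: [-8.0, -0.2, -7.0]
finger_gap: 0.0005
```

```bash
python3 -m inch '[[255,[0.001,0.0004,0],-0.004],[255,[0.002,0.0008,0],-0.008]]'
```

```text
time_s: 28.45
tcp_pos: [0.5588, 0.0617, 0.0371]
tcp_rot: [-0.157, -3.129, 0.001]
wrist_force: [-10.6, -0.7, -2.6]
finger_gap: 0.0003
```

```bash
python3 -m inch '[[255,[0.001,0.0004,0],-0.004],[255,[0.002,0.0008,0],-0.008]]'
```

```text
time_s: 28.7
tcp_pos: [0.5608, 0.0627, 0.0371]
tcp_rot: [-0.169, -3.129, 0.001]
wrist_force: [-10.5, 0.2, -2.4]
finger_gap: 0.0005
```

```bash
python3 -m inch '[[255,[0.001,0.0004,0],-0.004]]';python3 -c "
from h import *
gap()"
```

```text
time_s: 28.82
tcp_pos: [0.5618, 0.0631, 0.0371]
tcp_rot: [-0.175, -3.128, 0.001]
wrist_force: [-10.5, 0.4, -2.2]
finger_gap: 0.0004
inl 1.00 1.00 bay yaw -0.1231 skew -0.0133  gap R -5.41  L -2.10 mm (n>0 beyond rail)
```

```bash
python3 -m inch '[[255,[0.001,0.0004,0],-0.004]]'
```

```text
time_s: 29.0
tcp_pos: [0.5626, 0.0635, 0.0371]
tcp_rot: [-0.182, -3.128, 0.001]
wrist_force: [-10.7, 0.2, -2.6]
finger_gap: 0.0004
```

```bash
python3 -m inch '[[255,[0.001,0.0004,0],-0.004]]';python3 -c "
from h import *
gap()"
```

```text
time_s: 29.12
tcp_pos: [0.5637, 0.064, 0.0371]
tcp_rot: [-0.188, -3.128, 0.001]
wrist_force: [-10.2, 1.0, -2.7]
finger_gap: 0.0006
inl 1.00 1.00 bay yaw -0.1229 skew -0.0256  gap R -6.60  L -0.28 mm (n>0 beyond rail)
```

```bash
python3 -m inch '[[255,[0.001,0.0004,0],-0.004]]';python3 -c "
from h import *
gap()"
```

```text
time_s: 29.3
tcp_pos: [0.5646, 0.0644, 0.0371]
tcp_rot: [-0.194, -3.127, 0.001]
wrist_force: [-12.1, -0.6, -1.2]
finger_gap: 0.0005
inl 1.00 1.00 bay yaw -0.1232 skew -0.0291  gap R -6.96  L 0.24 mm (n>0 beyond rail)
```

```bash
python3 -m inch '[[255,[0.001,0.0003,0],-0.002]]';python3 -c "
from h import *
gap()"
```

```text
time_s: 29.48
tcp_pos: [0.5647, 0.0644, 0.0371]
tcp_rot: [-0.197, -3.125, 0.001]
wrist_force: [-17.6, -0.6, 2.8]
finger_gap: 0.0003
inl 1.00 1.00 bay yaw -0.1233 skew -0.0310  gap R -7.35  L 0.30 mm (n>0 beyond rail)
```

```bash
python3 -m inch '[[255,[-0.01,0,0],0],[255,[-0.04,-0.01,-0.001],-0.03],[255,[-0.06,-0.06,-0.0015],-0.04],[255,[-0.06,-0.12,-0.0015],-0.04],[255,[-0.06,-0.18,-0.0015],-0.04],[255,[-0.06,-0.235,-0.0015],-0.04],[255,[-0.052,-0.247,-0.0015],-0.04],[255,[-0.048,-0.247,-0.0015],-0.04],[255,[-0.047,-0.247,-0.0015],-0.04]]'
```

```text
time_s: 30.65
tcp_pos: [0.524, -0.1804, 0.0371]
tcp_rot: [0.256, 3.131, 0.002]
wrist_force: [-0.2, 0.6, 0.4]
finger_gap: 0.0005
```

```bash
python3 -m inch '[[255,[0.001,-0.0002,0],0],[255,[0.002,-0.0004,0.0003],0]]'
```

```text
time_s: 30.9
tcp_pos: [0.5253, -0.1818, 0.0375]
tcp_rot: [-0.258, -3.131, -0.001]
wrist_force: [0.3, -1.0, 0.6]
finger_gap: 0.0005
```

```bash
python3 -m inch '[[255,[0.001,-0.0002,0.0003],0],[255,[0.002,-0.0004,0.0007],0]]'
```

```text
time_s: 31.15
tcp_pos: [0.5264, -0.1826, 0.0379]
tcp_rot: [-0.259, -3.129, -0.001]
wrist_force: [-3.5, 1.1, -1.3]
finger_gap: 0.0001
```

```bash
python3 -m inch '[[255,[0.001,-0.0002,0.0003],0],[255,[0.002,-0.0004,0.0007],0]]'
```

```text
time_s: 31.4
tcp_pos: [0.5264, -0.1827, 0.038]
tcp_rot: [-0.26, -3.125, -0.003]
wrist_force: [-8.2, 2.7, -1.0]
finger_gap: 0.0003
```

```bash
python3 -m inch '[[255,[0.001,-0.0003,0.0004],0],[255,[0.002,-0.0007,0.0007],0]]'
```

```text
time_s: 31.65
tcp_pos: [0.5271, -0.1833, 0.0381]
tcp_rot: [-0.26, -3.123, -0.003]
wrist_force: [-9.6, 0.9, -6.3]
finger_gap: 0.0002
```

```bash
python3 -m inch '[[255,[0.001,-0.0005,0],0.003],[255,[0.002,-0.001,0],0.006]]'
```

```text
time_s: 31.9
tcp_pos: [0.5287, -0.1845, 0.038]
tcp_rot: [-0.251, -3.123, -0.003]
wrist_force: [-10.8, 1.8, -1.7]
finger_gap: 0.0002
```

```bash
python3 -m inch '[[255,[0.001,-0.0005,0],0.004],[255,[0.002,-0.001,0],0.008]]'
```

```text
time_s: 32.15
tcp_pos: [0.5304, -0.1859, 0.038]
tcp_rot: [-0.239, -3.124, -0.002]
wrist_force: [-11.8, 1.2, -1.0]
finger_gap: 0.0002
```

```bash
python3 -m inch '[[255,[0.001,-0.0005,0],0.004]]';python3 -c "
from h import *
gap()"
```

```text
time_s: 32.28
tcp_pos: [0.5313, -0.1865, 0.038]
tcp_rot: [-0.233, -3.124, -0.002]
wrist_force: [-12.6, 0.1, -1.7]
finger_gap: 0.0005
inl 1.00 1.00 bay yaw -0.1232 skew 0.0044  gap R -1.42  L -2.52 mm (n>0 beyond rail)
```

```bash
python3 -m inch '[[255,[0.001,-0.0005,0],0.004]]'
```

```text
time_s: 32.45
tcp_pos: [0.5321, -0.1871, 0.038]
tcp_rot: [-0.227, -3.124, -0.002]
wrist_force: [-12.9, 0.0, -0.9]
finger_gap: 0.0003
```

```bash
python3 -m inch '[[255,[0.001,-0.0005,0],0.004]]';python3 -c "
from h import *
gap()"
```

```text
time_s: 32.58
tcp_pos: [0.5331, -0.1877, 0.038]
tcp_rot: [-0.221, -3.125, -0.002]
wrist_force: [-12.3, 0.3, -1.3]
finger_gap: 0.0007
inl 1.00 1.00 bay yaw -0.1229 skew 0.0157  gap R 0.57  L -3.33 mm (n>0 beyond rail)
```

```bash
python3 -m inch '[[255,[0.0008,-0.0004,0],0.003]]';python3 -c "
from h import *
gap()"
```

```text
time_s: 32.75
tcp_pos: [0.5335, -0.188, 0.038]
tcp_rot: [-0.216, -3.124, -0.002]
wrist_force: [-15.7, 0.9, 1.4]
finger_gap: 0.0007
inl 1.00 1.00 bay yaw -0.1232 skew 0.0179  gap R 0.91  L -3.54 mm (n>0 beyond rail)
```

```bash
python3 -m inch '[[255,[-0.01,0,0],0],[255,[-0.03,0.02,-0.001],0.03],[255,[-0.03,0.08,-0.0015],0.045],[255,[-0.03,0.14,-0.0015],0.045],[255,[-0.02,0.2,-0.0015],0.045],[255,[0.005,0.248,-0.0015],0.045],[255,[0.014,0.249,-0.0015],0.045],[255,[0.017,0.249,-0.0015],0.045],[255,[0.018,0.249,-0.0015],0.045]]'
```

```text
time_s: 33.92
tcp_pos: [0.5569, 0.0588, 0.0383]
tcp_rot: [0.148, 3.138, -0.001]
wrist_force: [-0.2, -0.5, 1.1]
finger_gap: 0.0006
```

```bash
python3 -m inch '[[255,[0.001,0,0],0],[255,[0.002,0,0.0003],0]]'
```

```text
time_s: 34.17
tcp_pos: [0.5588, 0.0599, 0.0385]
tcp_rot: [-0.146, -3.138, 0.0]
wrist_force: [0.1, -0.7, -0.2]
finger_gap: 0.0004
```

```bash
python3 -m inch '[[255,[0.001,0,0.0003],0],[255,[0.002,0,0.0007],0]]'
```

```text
time_s: 34.42
tcp_pos: [0.5601, 0.0604, 0.0389]
tcp_rot: [-0.145, -3.137, 0.0]
wrist_force: [-2.3, -1.4, -1.2]
finger_gap: 0.0004
```

```bash
python3 -m inch '[[255,[0.001,0,0.0003],0],[255,[0.002,0,0.0007],0]]'
```

```text
time_s: 34.67
tcp_pos: [0.5601, 0.0604, 0.0389]
tcp_rot: [-0.144, -3.133, 0.001]
wrist_force: [-9.2, -0.8, -1.1]
finger_gap: 0.0001
```

```bash
python3 -m inch '[[255,[0.001,0.0003,0.0003],0],[255,[0.002,0.0006,0.0006],-0.004]]'
```

```text
time_s: 34.92
tcp_pos: [0.5608, 0.0608, 0.039]
tcp_rot: [-0.151, -3.13, 0.001]
wrist_force: [-9.3, -1.0, -4.5]
finger_gap: 0.0005
```

```bash
python3 -m inch '[[255,[0.001,0.0004,0],-0.005]]'
```

```text
time_s: 35.05
tcp_pos: [0.5618, 0.0613, 0.0389]
tcp_rot: [-0.159, -3.13, 0.001]
wrist_force: [-10.3, -1.1, -1.5]
finger_gap: 0.0006
```

```bash
python3 -m inch '[[255,[0.001,0.0004,0],-0.005]]';python3 -c "
from h import *
gap()"
```

```text
time_s: 35.17
tcp_pos: [0.5627, 0.0617, 0.0389]
tcp_rot: [-0.167, -3.129, 0.001]
wrist_force: [-10.9, -1.1, -0.9]
finger_gap: 0.0007
inl 1.00 1.00 bay yaw -0.1232 skew 0.0035  gap R -0.48  L -1.35 mm (n>0 beyond rail)
```

```bash
python3 -m inch '[[255,[0.001,0.0004,0],-0.005]]'
```

```text
time_s: 35.35
tcp_pos: [0.5635, 0.0621, 0.0389]
tcp_rot: [-0.174, -3.128, 0.001]
wrist_force: [-11.2, -1.8, -0.7]
finger_gap: 0.0005
```

```bash
python3 -m inch '[[255,[0.0007,0.0003,0],-0.003]]';python3 -c "
from h import *
gap()"
```

```text
time_s: 35.48
tcp_pos: [0.5643, 0.0624, 0.0389]
tcp_rot: [-0.179, -3.128, 0.001]
wrist_force: [-10.3, -1.9, -1.1]
finger_gap: 0.0006
inl 1.00 1.00 bay yaw -0.1233 skew -0.0078  gap R -1.60  L 0.34 mm (n>0 beyond rail)
```

```bash
python3 -m inch '[[255,[0.0006,0.0002,0],-0.003]]';python3 -c "
from h import *
gap()"
```

```text
time_s: 35.65
tcp_pos: [0.5646, 0.0626, 0.0389]
tcp_rot: [-0.184, -3.127, 0.001]
wrist_force: [-12.5, -1.5, 0.9]
finger_gap: 0.0003
inl 1.00 1.00 bay yaw -0.1237 skew -0.0085  gap R -1.64  L 0.48 mm (n>0 beyond rail)
```

```bash
python3 -m inch '[[255,[-0.01,0,0],0],[255,[-0.04,-0.01,-0.001],-0.03],[255,[-0.06,-0.06,-0.0015],-0.035],[255,[-0.06,-0.12,-0.0015],-0.035],[255,[-0.06,-0.18,-0.0015],-0.035],[255,[-0.06,-0.235,-0.0015],-0.035],[255,[-0.048,-0.247,-0.0015],-0.035],[255,[-0.043,-0.247,-0.0015],-0.035],[255,[-0.042,-0.247,-0.0015],-0.035]]'
```

```text
time_s: 36.83
tcp_pos: [0.5279, -0.1826, 0.0389]
tcp_rot: [0.236, 3.132, 0.001]
wrist_force: [0.5, -0.5, -0.3]
finger_gap: 0.0005
```

```bash
python3 -m inch '[[255,[0.001,-0.0002,0],0],[255,[0.002,-0.0004,0.0003],0]]'
```

```text
time_s: 37.08
tcp_pos: [0.5293, -0.1834, 0.0392]
tcp_rot: [-0.236, -3.133, -0.0]
wrist_force: [0.6, -0.2, -0.1]
finger_gap: 0.0005
```

```bash
python3 -m inch '[[255,[0.001,-0.0002,0.0003],0],[255,[0.002,-0.0004,0.0007],0]]'
```

```text
time_s: 37.33
tcp_pos: [0.5313, -0.1847, 0.04]
tcp_rot: [-0.238, -3.132, -0.0]
wrist_force: [-0.5, 0.3, -0.4]
finger_gap: 0.0001
```

```bash
python3 -m inch '[[255,[0.001,-0.0002,0.0003],0],[255,[0.002,-0.0004,0.0007],0]]'
```

```text
time_s: 37.58
tcp_pos: [0.5314, -0.1847, 0.04]
tcp_rot: [-0.238, -3.129, -0.002]
wrist_force: [-7.1, 1.4, -0.2]
finger_gap: 0.0006
```

```bash
python3 -m inch '[[255,[0.001,-0.0003,0.0004],0],[255,[0.002,-0.0007,0.0007],0]]'
```

```text
time_s: 37.83
tcp_pos: [0.5314, -0.1847, 0.04]
tcp_rot: [-0.238, -3.125, -0.003]
wrist_force: [-12.7, 3.5, 1.1]
finger_gap: 0.0007
```

```bash
python3 -m inch '[[255,[0.001,-0.0005,0],0.004]]';python3 -c "
from h import *
gap()"
```

```text
time_s: 37.95
tcp_pos: [0.5317, -0.1849, 0.04]
tcp_rot: [-0.231, -3.124, -0.004]
wrist_force: [-13.7, 4.4, 3.2]
finger_gap: 0.0001
inl 1.00 1.00 bay yaw -0.1233 skew -0.0076  gap R -1.42  L 0.46 mm (n>0 beyond rail)
```

```bash
python3 -m inch '[[255,[0.0008,-0.0004,0],0.003]]';python3 -c "
from h import *
gap()"
```

```text
time_s: 38.12
tcp_pos: [0.5324, -0.1855, 0.04]
tcp_rot: [-0.227, -3.125, -0.004]
wrist_force: [-12.3, 4.1, 3.5]
finger_gap: 0.0004
inl 1.00 1.00 bay yaw -0.1232 skew -0.0014  gap R -0.46  L -0.11 mm (n>0 beyond rail)
```

```bash
python3 -m inch '[[255,[0.0008,-0.0004,0],0.003]]';python3 -c "
from h import *
gap()"
```

```text
time_s: 38.3
tcp_pos: [0.5331, -0.1859, 0.04]
tcp_rot: [-0.222, -3.125, -0.004]
wrist_force: [-13.2, 3.7, 3.3]
finger_gap: 0.0004
inl 1.00 1.00 bay yaw -0.1232 skew 0.0019  gap R 0.11  L -0.35 mm (n>0 beyond rail)
```

```bash
python3 -m inch '[[255,[-0.01,0,0],0],[255,[-0.05,0.01,0],0.015],[255,[-0.065,0.05,0.03],0.015],[255,[-0.065,0.1,0.05],0.015],[255,[-0.065,0.16,0.05],0.015],[255,[-0.065,0.22,0.05],0.015],[255,[-0.065,0.28,0.05],0.015],[255,[-0.04,0.33,0.05],0.015],[255,[0.0,0.345,0.05],0.015],[255,[0.005,0.347,0.05],0.015],[255,[0.005,0.347,0.05],0.015]]'; python3 - <<'E'
from h import *
gap()
o=robot.get_obs();print(o["tcp_pos"],o["tcp_rot"])
c=cams.camera("top"); crop(c["image"],200,125,360,245,5,"pics/t10.png")
c=cams.camera("scene"); crop(c["image"],240,130,400,270,4,"pics/s10.png")
E
```

```text
time_s: 39.72
tcp_pos: [0.5428, 0.1591, 0.0913]
tcp_rot: [0.2, 3.135, -0.001]
wrist_force: [-1.3, -0.4, 0.1]
finger_gap: 0.0004
inl 1.00 1.00 bay yaw -0.1226 skew 0.0015  gap R 0.11  L -0.26 mm (n>0 beyond rail)
[0.54223991 0.1587129  0.091241  ] [-2.01235569e-01 -3.13467185e+00  6.05399122e-04]
```

View pics/t10.png

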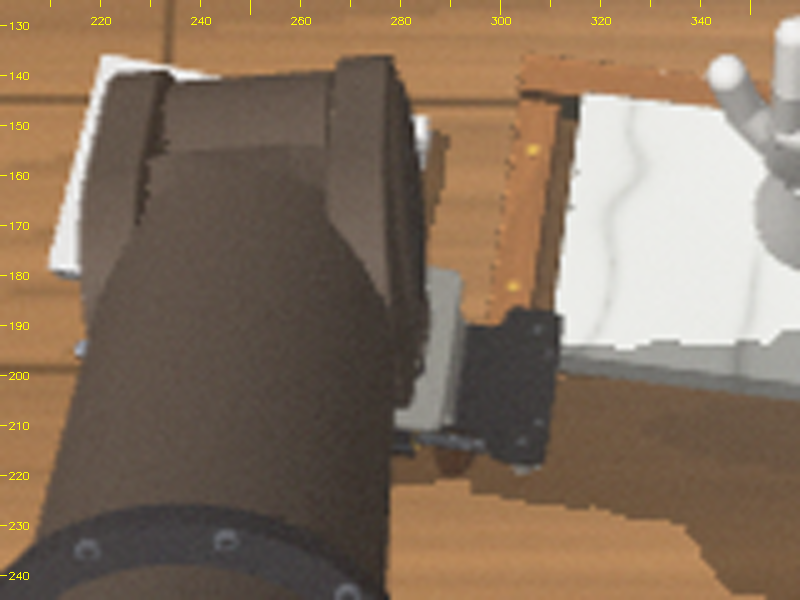

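View pics/s10.png

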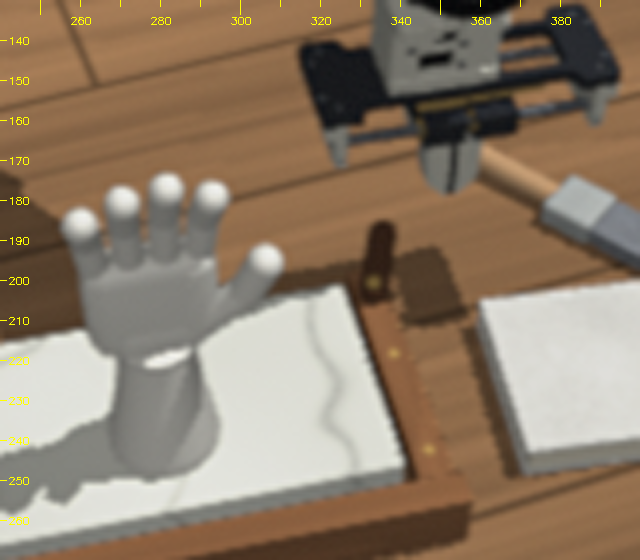

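```bash
python3 -m inch '[[255,[0,0,-0.03],0],[255,[0,0,-0.05],0],[255,[0,0,-0.056],0],[255,[0,0,-0.056],0]]'; python3 - <<'E'
from h import *
c=cams.camera("scene"); crop(c["image"],240,130,400,270,4,"pics/s11.png")
E
```

```text
time_s: 40.38
tcp_pos: [0.5427, 0.1594, 0.0356]
tcp_rot: [-0.2, -3.135, 0.0]
wrist_force: [-0.3, 0.3, -0.8]
finger_gap: 0.0007
```

View pics/s11.png

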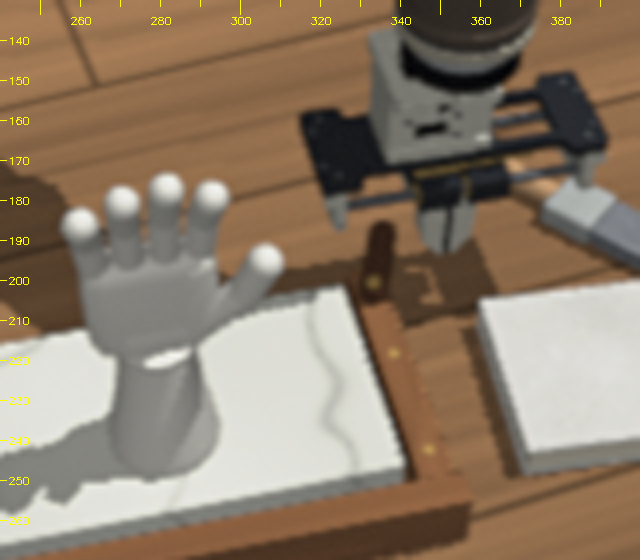

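```bash
python3 -m inch '[[255,[0,-0.01,0],0],[255,[-0.004,-0.02,0],0],[255,[-0.007,-0.027,0],0],[255,[-0.013,-0.032,0],0],[255,[-0.02,-0.037,0],0],[255,[-0.026,-0.042,0],0],[255,[-0.026,-0.042,0],0]]'; python3 - <<'E'
from h import *
c=cams.camera("scene"); crop(c["image"],240,130,400,270,4,"pics/s12.png")
E
```

```text
time_s: 41.3
tcp_pos: [0.516, 0.1172, 0.0353]
tcp_rot: [-0.2, -3.134, 0.0]
wrist_force: [-0.1, -0.6, 1.0]
finger_gap: 0.0009
```

View pics/s12.png

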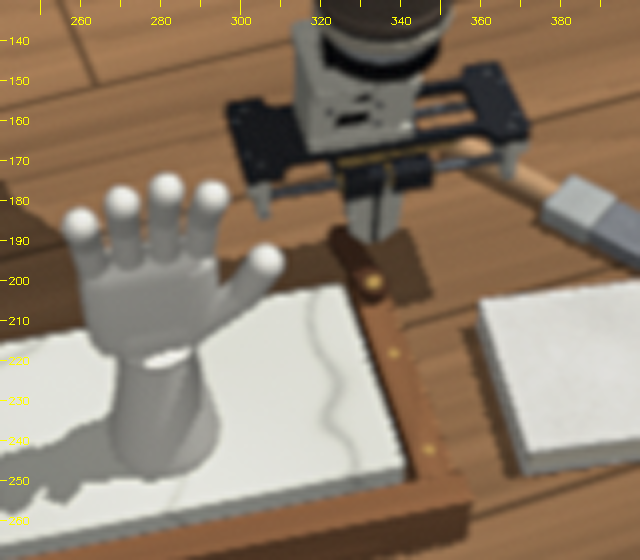

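```bash
python3 -m inch '[[255,[0.001,-0.006,0],0],[255,[0.002,-0.012,0],0],[255,[0.004,-0.017,0],0],[255,[0.007,-0.022,0],0],[255,[0.011,-0.027,0],0],[255,[0.014,-0.0305,0],0],[255,[0.014,-0.0305,0],0]]'; python3 - <<'E'
from h import *
gap()
c=cams.camera("scene"); crop(c["image"],240,130,400,270,4,"pics/s13.png")
E
```

```text
time_s: 42.22
tcp_pos: [0.5317, 0.0866, 0.0354]
tcp_rot: [0.2, 3.134, -0.0]
wrist_force: [-1.2, 0.8, 0.9]
finger_gap: 0.0005
inl 1.00 1.00 bay yaw -0.1232 skew 0.0025  gap R 0.25  L -0.37 mm (n>0 beyond rail)
```

View pics/s13.png

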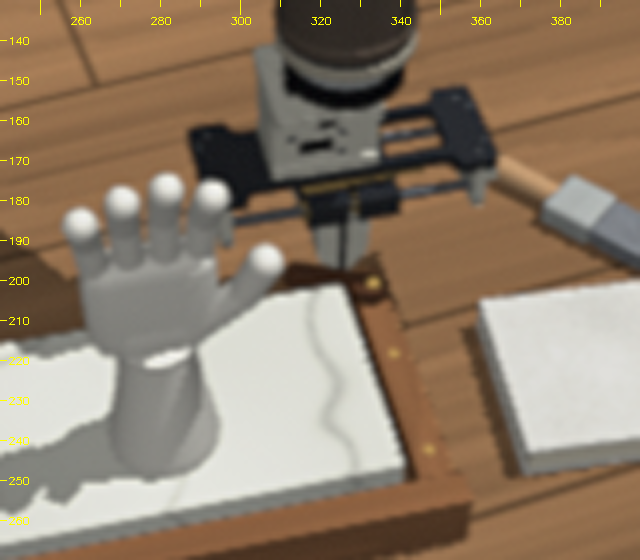

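```bash
python3 -m inch '[[255,[0.003,-0.002,0],0],[255,[0.005,-0.004,0],0],[255,[0.007,-0.006,0],0],[255,[0.009,-0.007,0],0]]'
```

```text
time_s: 42.82
tcp_pos: [0.5401, 0.0801, 0.0353]
tcp_rot: [0.199, 3.135, -0.0]
wrist_force: [-2.9, -1.2, 0.1]
finger_gap: 0.0005
```

```bash
python3 -m inch '[[255,[0.001,-0.0005,0],0],[255,[0.002,-0.001,0],0]]'; python3 - <<'E'
from h import *
gap()
c=cams.camera("scene"); crop(c["image"],240,130,400,270,4,"pics/s14.png")
E
```

```text
time_s: 43.08
tcp_pos: [0.5418, 0.0791, 0.0353]
tcp_rot: [-0.199, -3.135, 0.0]
wrist_force: [-2.6, -0.7, 1.4]
finger_gap: 0.0003
inl 1.00 1.00 bay yaw -0.1232 skew 0.0018  gap R 0.13  L -0.32 mm (n>0 beyond rail)
```

View pics/s14.png

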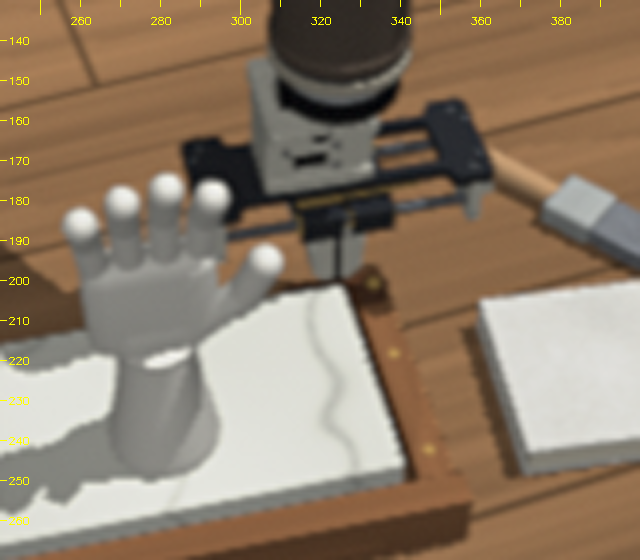

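```bash
python3 -m inch '[[255,[0.001,-0.0003,0],0],[255,[0.001,-0.0003,0],0]]'
```

```text
time_s: 43.42
tcp_pos: [0.5429, 0.0788, 0.0353]
tcp_rot: [-0.199, -3.135, 0.0]
wrist_force: [-3.1, -1.5, -0.0]
finger_gap: 0.0004
```

```bash
python3 -m inch '[[255,[0.001,-0.0002,0],0],[255,[0.001,-0.0002,0],0]]'
```

```text
time_s: 43.68
tcp_pos: [0.5438, 0.0786, 0.0353]
tcp_rot: [-0.199, -3.135, 0.0]
wrist_force: [-4.0, -1.7, 0.1]
finger_gap: 0.0008
```

Now back off and check the button angle from an unobstructed view.

```bash
python3 -m inch '[[255,[-0.01,0,0],0],[255,[-0.05,0,0],0],[255,[-0.1,0,0.03],0],[255,[-0.13,0,0.08],0],[255,[-0.14,0.05,0.12],0],[255,[-0.14,0.11,0.15],0],[255,[-0.14,0.17,0.15],0],[255,[-0.14,0.23,0.15],0],[255,[-0.14,0.28,0.15],0],[255,[-0.14,0.28,0.15],0]]'; python3 - <<'E'
from h import *
gap()
c=cams.camera("top"); crop(c["image"],280,125,440,235,5,"pics/t15.png")
c=cams.camera("scene"); crop(c["image"],200,160,360,300,4,"pics/s15.png")
E
```

```text
time_s: 44.92
tcp_pos: [0.4026, 0.3639, 0.1852]
tcp_rot: [0.188, 3.135, 0.004]
wrist_force: [-0.5, -1.1, 0.3]
finger_gap: 0.0004
inl 1.00 1.00 bay yaw -0.1225 skew 0.0016  gap R 0.01  L -0.38 mm (n>0 beyond rail)
```

View pics/t15.png

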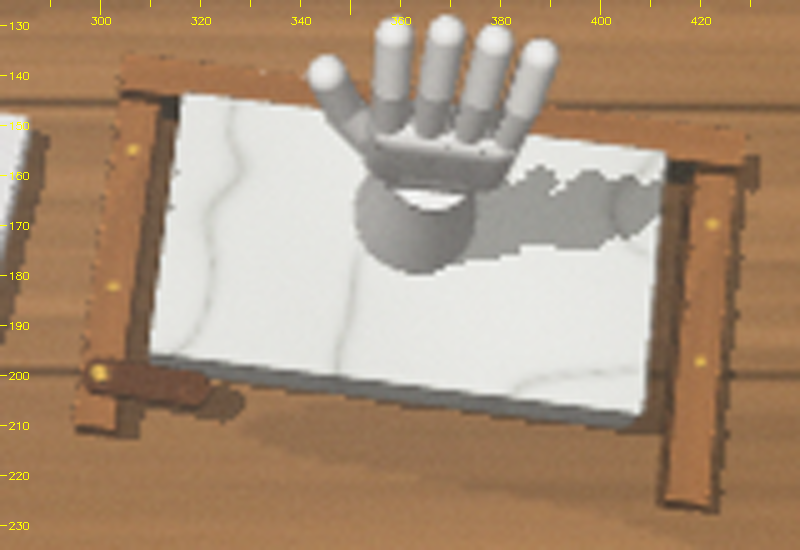

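View pics/s15.png

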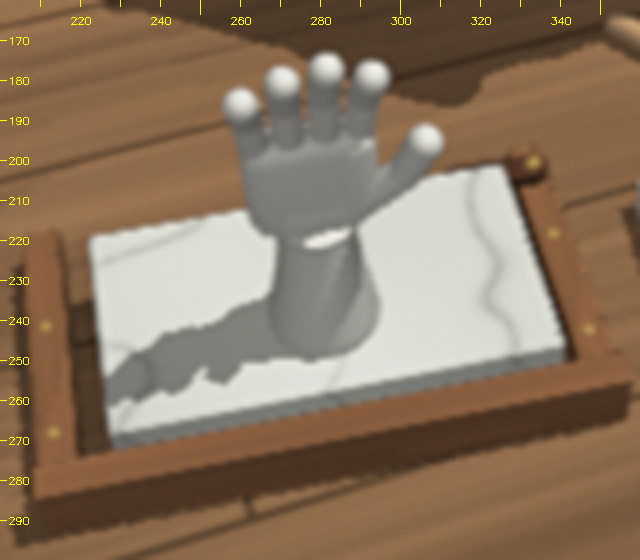

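```bash
python3 - <<'E'
from h import *
c=cams.camera("top")
P=onz(c,299.6,199.5,.042)
im=c["image"].astype(int); m=((im.sum(2)<190)&(im[...,0]-im[...,2]>15)).astype(np.uint8); m[:190]=0;m[212:]=0;m[:,:296]=0;m[:,322:]=0
n,lab,st,ce=cv2.connectedComponentsWithStats(m)
for i in range(1,n):
    if st[i,4]>30:print(st[i],ce[i])
for a,b in(((302,196.8),(320,199.8)),((304,203.7),(319,206.2)),((299.6,199.5),(321.8,203.2))):
    A=onz(c,*a,.042);B=onz(c,*b,.042);d=B-A; ang=np.arctan2(d[1],d[0]); print(np.linalg.norm(d).round(4),"theta",(ang-(np.pi-.124))%(2*np.pi))
    
for i,(a,b) in enumerate((((303,196.9),(319,199.6)),((306,204),(317,205.9)))):
    l,q=edge(c,a,b,half=2); A=onz(c,*(l[1]-5*l[0]),.042);B=onz(c,*(l[1]+5*l[0]),.042);d=B-A;print(q,"theta fit",(np.arctan2(d[1],d[0])-(np.pi-.124))%(np.pi))
crop(c["image"],290,185,335,215,16,"pics/t16.png")
o=robot.get_obs();print(o["time_s"],o["wrist_force"])
E
```

```text
0.0501 theta 1.532947118385227
0.0416 theta 1.5331667775088542
0.0617 theta 1.5330509755066641
0.8833333333333333 theta fit 1.5569252530522908
0.8666666666666667 theta fit 1.49188316483448
45.125 [ 0.62128165 -0.56160581 -0.48180433]
```

View pics/t16.png

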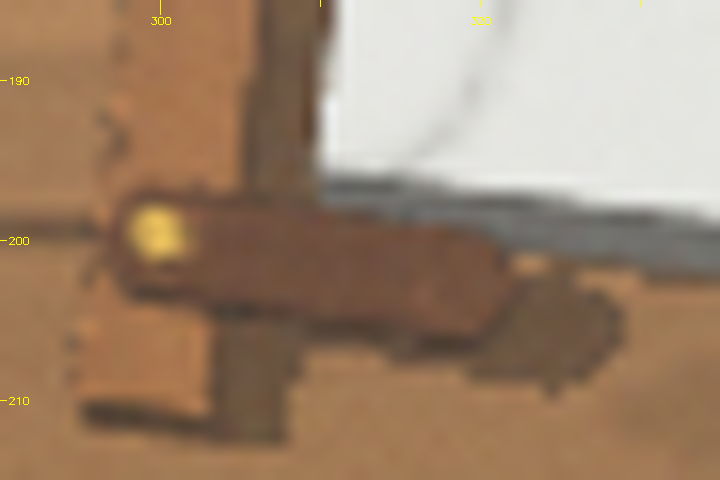

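```bash
python3 - <<'E'
from station import hand_in
print(hand_in())
E
```

```text
the job is handed in; nothing more can be done
None
```

I walked the plinth home with alternating pushes on its rear corners, turned the button across behind it, drew the arm back clear, and handed in at about 45 s. Whether the 25 N limit held throughout is not certain, because of one reading early on.

**Plinth:** I took the rail contact on each side from the rise in push force. Against those points, the last images put both front corners about 0.7–0.9 mm short of the rail. The skew is about 0.002 rad.

**Button:** it measures about 1.53 rad, with edge fits between 1.49 and 1.56. The limit is 1.4.

**Clearances:** at the end the wrist force was at noise level and nothing was in contact. The plaster, jar, book and brush were never approached closely. I did not re-measure the bystanders, apart from seeing them in passing.

**Doubtful points:**
- **Push force:** during the first push the tool bore down on the stone. The wrist read about 22 N horizontally plus 18 N vertically, which is about 29 N combined if both acted at the stone. I backed off at once and pushed with a slight lift from then on. The horizontal readings stayed under 18 N after that, but force was only sampled at the end of each call.
- **Absolute positions:** the two cameras disagreed by 3–4 mm on where the bay and plinth stood. I therefore relied on the gap measured relative to the rail, zeroed by contact.

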